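Fill the cartridge reader from the dispenser

ROBOT

A 6-joint arm with a two-finger parallel gripper is mounted at the origin on a cart in front of the work surface, level with it; the furniture and walls round the work are solid. World frame = base frame: x ahead of the robot, y to its left, z up, the work surface at z = 0. Lengths are in m, angles in degrees, forces in N, time in s.
With the tool pointing down it reaches from about 0.25 to 0.725 m from the base axis. Payload 9.7 kg.
Tool frame: the origin (TCP) lies at the very end of the fingers, on their centre line; the grasp point (between the pads) lies 19 mm behind it; z points along the fingers, y is the line along which they close (so a half turn about z gives the same grasp; the last joint's range is limited). The gripper opens to 85 mm and grips with 20 to 120 N. Pads are 22 mm wide; open, the fingers measure 114 mm over their backs; the gripper's body (76 mm by 85 mm) begins 54 mm behind the grasp point. The pads swing forward as they close: fully open they stand 13 mm farther back than shut.
Start: joints at [72.708, 4.979, 10.078, 95.1, 0, 90], TCP at [0.163, 0.525, 0.231] pointing down, gripper open.
Joint ranges: [-179.16, 179.16], [-48.56, 103.87], [-65.8, 70.77], [-126.05, 130.52], [-82.76, 87.17], [-180, 180]. Speed limits (degrees/s): [127.2, 127.2, 147.25, 180, 180, 180].

INTERFACE

Orientations are given as [roll, pitch, yaw] about the fixed x, y, z axes, in that order (R = Rz(yaw) Ry(pitch) Rx(roll)).
In Python, from workcell import bot gives the robot as it stands.
- The arm moves only by the tool arm_command, never from a script. Its argument "series" is a list of rows, each a list of 4 numbers: the shift along the tool's x, y, z in m, then the turn about the tool's z in rad. A call has exactly 5 rows; each row is the pose to reach, as a shift and turn from the pose commanded when the call began, along the tool's axes at that moment; what a row does not reach only later rows make up. A row lasts 1/10 s, in which the tool goes at most 50 mm and 8.59 degrees, less where a joint would pass 70% of its speed; a pose out of reach is approached as far as the arm can. A call with a gripper value outside its range is refused whole. "hand" is the finger opening in m, from 0 to 0.0854, set as the call begins (left out, the last holds). The fingers move at their own pace and stop on an object; "grip_force" is the grip in N (left out, the last holds). Time passes only in rows, so rows that repeat a pose let the fingers close, or fill a call up. It gives the time, the measured TCP pose, the force, the opening and the grip force at its end, in the units of the state.
- bot.get_obs(): the state, without advancing time (a new reading comes with each control period).
- bot.camera(name): name is "scene" or "top" or "wrist"; returns a dict with "color" (420x560x3 uint8, blue, green, red), "camera_matrix" (3x3 intrinsics, pixels), "xyz" and "orientation" of the camera in the world; the wrist camera has in their place "T_tool_cam" (4x4, takes a point from camera to tool coordinates, whose origin is the TCP and whose axes are the flange's). Camera axes: x right, y up, looking along -z (the intrinsics and any distortion apply to the point x, -y, -z); pixel columns grow to the right and rows downward; lengths in m; the calibration is good to about 2 mm. A picture is of the moment at which its call begins: read the wrist's pose just before it. There is no depth.
- bot.job_done(): hands the job in; it is judged then, once.
Trained networks look in the newest picture that a camera, given by its name, has taken for a name from the list of things; names that differ only in an ending like _2 or _b are one class to them, and where a whole thing is asked for, a point or a joint stands for the part that bears it (a point fixed in the world has none). Each returns a list of dicts, best first, with "confidence" (0 to 1); they miss things now and then, are a little off and sometimes report something else, mostly with a low value. They report only what shows in the picture. A call takes as long as a camera call.
- bot.find_in(camera, target): "location" ([column, row] in pixels, amid what is visible of it).
- bot.mark_of(camera, target): "location" ([column, row] in pixels: a listed point, or the origin of a listed thing).
The state is a dict: "time": time; "q": joint angles; "qd": joint speeds; "joint_efforts": joint torques, N m; "ee_pos": TCP position; "tcp_rot": TCP orientation; "wrist_force": force on the tool from outside, world axes, zero at the start; "torque": the same for the moment, N m; "opening": finger opening in m; "grasp_force": force on a finger pad.
Only numpy, scipy, OpenCV 4.12 (cv2) and the standard library are available. Lean on these libraries where they do the work, as an engineer would, in place of code of your own. Each camera call takes 0.05 s, during which the arm holds its last target. There are 200 camera calls.

TASK

Fill every empty bay of the five-bay reader with a sensor cartridge from the dispenser: for each one push the order slide to its end stop and back, draw the lowest cartridge out by its tail so that the stack drops, slide its nose under the reader's hood against the sprung contact, and tip the tail down behind its stop. Take only as many as are needed, leave the cartridges already in the reader and the rest of the stack in place and the order slide fully home, and do not disturb the bottle or the tape roll.

Things in the scene. Friction and masses are not known exactly. Their poses are not given: they have to be found in the camera images.
- dispenser: fixed gravity dispenser: base 300 x 80 mm, capped magazine 136 x 46 mm, top 87 mm above the desk; cartridges lie flat in it, tails to -x. Origin on the desk under the magazine's middle, outlet to -x, slide at +x, z up. Lane floor z = 18 mm; front wall to x = -66 mm, outlet 16 mm high (one cartridge passes). Before it a tongue 18 mm wide (to x = -122 mm) leaves room for fingers beside the tail.
- order_slide (a joint): order slide, m: 0 = home (towards +x of the dispenser, as at the start), 0.050 = end stop. It pushes the lowest cartridge to -x until 42 mm of its tail stick out, stays where left (2 to 8 N moves it). With the slide home, and that cartridge drawn out by its tail at least 75 mm more, the stack drops 12 mm. Push again only then.
- slide_grip (a point): centre of the slide's black upright grip: 14 mm along the travel, 30 mm across, from 26 to 60 mm above the desk (this point 45 mm). 158 mm from the dispenser's origin at home, 108 mm at the end stop; the magazine ends at 66 mm, so a finger fits before and behind it. Axes as the dispenser's.
- reader: fixed cartridge reader: white housing 200 x 292 mm, deck 22 mm above the desk, five parallel bays 58 mm apart along y; hood and display box (up to 75 mm high) along the far (+x) side. Origin on the desk under its centre, x along the bays away from the robot, z up. Between neighbouring cartridges 28 mm are free for fingers.
- bay_1 (a point): leftmost bay (+y): place of a seated cartridge's origin (same axes as the reader). Bed 22 mm wide, 30 mm above the desk. Near end: tail stop 60 mm from here, 18 mm wide, 7 mm above the bed. Far end: hood from 52 mm on, mouth 27 mm wide, 16 mm high over the bed: only the nose fits, and its last 8 mm stay covered.
- bay_2 (a point): second bay from the left, as bay 1. Guide bars on both sides of each bay, 34 mm between them, 7 mm above the bed, from 11 mm short of this point to 41 mm beyond it.
- bay_3 (a point): third bay, as bay 1. How a cartridge goes in: tail 10 to 20 mm high, nose down under the hood, push the contact back until the tail clears its stop (4 to 6 mm beyond the seated place; 7 is the limit), tip the tail down; the spring holds it against the stop.
- bay_4 (a point): fourth bay, as bay 1. In each bay the contact block stands 8 mm in front of the seated nose's end when the bay is empty and can go 7 mm behind it; 3 N sprung out, 5 N seated, 7 N at the limit.
- bay_5 (a point): rightmost bay (-y), as bay 1.
- cartridge_1: flat white cartridge 120 x 30 x 12 mm, 70 g; origin: centre of its underside, x along it to the nose, z out of its face (dark window, sample well). Grey nose (last 14 mm at +x) only 22 mm wide, brass pads; tail at -x 30 mm wide, ribbed. Lowest of the stack in the dispenser; may weigh 50 to 100 g.
- cartridge_2: flat white cartridge 120 x 30 x 12 mm, 70 g; origin: centre of its underside, x along it to the nose, z out of its face (dark window, sample well). Grey nose (last 14 mm at +x) only 22 mm wide, brass pads; tail at -x 30 mm wide, ribbed. Number 2 from below in the dispenser.
- cartridge_3: flat white cartridge 120 x 30 x 12 mm, 70 g; origin: centre of its underside, x along it to the nose, z out of its face (dark window, sample well). Grey nose (last 14 mm at +x) only 22 mm wide, brass pads; tail at -x 30 mm wide, ribbed. Number 3 from below in the dispenser.
- cartridge_4: flat white cartridge 120 x 30 x 12 mm, 70 g; origin: centre of its underside, x along it to the nose, z out of its face (dark window, sample well). Grey nose (last 14 mm at +x) only 22 mm wide, brass pads; tail at -x 30 mm wide, ribbed. Number 4 from below in the dispenser.
- cartridge_5: flat white cartridge 120 x 30 x 12 mm, 70 g; origin: centre of its underside, x along it to the nose, z out of its face (dark window, sample well). Grey nose (last 14 mm at +x) only 22 mm wide, brass pads; tail at -x 30 mm wide, ribbed. Number 5 from below in the dispenser.
- loaded_1: flat white cartridge 120 x 30 x 12 mm, 70 g; origin: centre of its underside, x along it to the nose, z out of its face (dark window, sample well). Grey nose (last 14 mm at +x) only 22 mm wide, brass pads; tail at -x 30 mm wide, ribbed. Already seated in bay 1, or absent (one or two of these five are there).
- loaded_2: flat white cartridge 120 x 30 x 12 mm, 70 g; origin: centre of its underside, x along it to the nose, z out of its face (dark window, sample well). Grey nose (last 14 mm at +x) only 22 mm wide, brass pads; tail at -x 30 mm wide, ribbed. Already seated in bay 2, or absent (one or two of these five are there).
- loaded_3: flat white cartridge 120 x 30 x 12 mm, 70 g; origin: centre of its underside, x along it to the nose, z out of its face (dark window, sample well). Grey nose (last 14 mm at +x) only 22 mm wide, brass pads; tail at -x 30 mm wide, ribbed. Already seated in bay 3, or absent (one or two of these five are there).
- loaded_4: flat white cartridge 120 x 30 x 12 mm, 70 g; origin: centre of its underside, x along it to the nose, z out of its face (dark window, sample well). Grey nose (last 14 mm at +x) only 22 mm wide, brass pads; tail at -x 30 mm wide, ribbed. Already seated in bay 4, or absent (one or two of these five are there).
- loaded_5: flat white cartridge 120 x 30 x 12 mm, 70 g; origin: centre of its underside, x along it to the nose, z out of its face (dark window, sample well). Grey nose (last 14 mm at +x) only 22 mm wide, brass pads; tail at -x 30 mm wide, ribbed. Already seated in bay 5, or absent (one or two of these five are there).
- cup_a: lidded specimen cup, 64 mm wide, 50 mm high; origin under its centre. Bystander, loose; it may get knocked and does not matter.
- rinse: white plastic bottle with a screw cap, 50 mm wide, 125 mm high; origin under its centre. Bystander, loose; leave it standing.
- tape: roll of tape lying flat, 98 mm wide, 25 mm high; origin under its centre. Bystander, loose; leave it.

How it is judged (in metres and radians):
On the way, in this order (a step that is already met when the one before it is completed fails the run):
1. the order slide has been pushed to its end stop (value of joint order_slide above 0.047 m).
2. a cartridge has been drawn right out of the dispenser (x of any of cartridge_1, cartridge_2, cartridge_3, cartridge_4, cartridge_5 in the frame of dispenser below -0.11 m), for 0.1 s.
At the end, for the whole second after the job is handed in: Every bay hold a cartridge, flat (6 mm, 0.06 rad), nose under the hood; those seated at the start still in their bays; every other cartridge flat in the dispenser; order slide home within 5 mm; all at rest (((distance between cartridge_1 and bay_1 below 0.006 m and angle between cartridge_1's own z axis and vertical below 0.06 rad and x of reader in the frame of cartridge_1 above 0.005 m) or (distance between cartridge_1 and bay_2 below 0.006 m and angle between cartridge_1's own z axis and vertical below 0.06 rad and x of reader in the frame of cartridge_1 above 0.005 m) or (distance between cartridge_1 and bay_3 below 0.006 m and angle between cartridge_1's own z axis and vertical below 0.06 rad and x of reader in the frame of cartridge_1 above 0.005 m) or (distance between cartridge_1 and bay_4 below 0.006 m and angle between cartridge_1's own z axis and vertical below 0.06 rad and x of reader in the frame of cartridge_1 above 0.005 m) or (distance between cartridge_1 and bay_5 below 0.006 m and angle between cartridge_1's own z axis and vertical below 0.06 rad and x of reader in the frame of cartridge_1 above 0.005 m) or (x of cartridge_1 in the frame of dispenser between -0.012 and 0.012 m and y of cartridge_1 in the frame of dispenser between -0.008 and 0.008 m and z of cartridge_1 in the frame of dispenser between 0.01 and 0.07 m and angle between cartridge_1's own z axis and vertical below 0.06 rad)) and ((distance between cartridge_2 and bay_1 below 0.006 m and angle between cartridge_2's own z axis and vertical below 0.06 rad and x of reader in the frame of cartridge_2 above 0.005 m) or (distance between cartridge_2 and bay_2 below 0.006 m and angle between cartridge_2's own z axis and vertical below 0.06 rad and x of reader in the frame of cartridge_2 above 0.005 m) or (distance between cartridge_2 and bay_3 below 0.006 m and angle between cartridge_2's own z axis and vertical below 0.06 rad and x of reader in the frame of cartridge_2 above 0.005 m) or (distance between cartridge_2 and bay_4 below 0.006 m and angle between cartridge_2's own z axis and vertical below 0.06 rad and x of reader in the frame of cartridge_2 above 0.005 m) or (distance between cartridge_2 and bay_5 below 0.006 m and angle between cartridge_2's own z axis and vertical below 0.06 rad and x of reader in the frame of cartridge_2 above 0.005 m) or (x of cartridge_2 in the frame of dispenser between -0.012 and 0.012 m and y of cartridge_2 in the frame of dispenser between -0.008 and 0.008 m and z of cartridge_2 in the frame of dispenser between 0.01 and 0.07 m and angle between cartridge_2's own z axis and vertical below 0.06 rad)) and ((distance between cartridge_3 and bay_1 below 0.006 m and angle between cartridge_3's own z axis and vertical below 0.06 rad and x of reader in the frame of cartridge_3 above 0.005 m) or (distance between cartridge_3 and bay_2 below 0.006 m and angle between cartridge_3's own z axis and vertical below 0.06 rad and x of reader in the frame of cartridge_3 above 0.005 m) or (distance between cartridge_3 and bay_3 below 0.006 m and angle between cartridge_3's own z axis and vertical below 0.06 rad and x of reader in the frame of cartridge_3 above 0.005 m) or (distance between cartridge_3 and bay_4 below 0.006 m and angle between cartridge_3's own z axis and vertical below 0.06 rad and x of reader in the frame of cartridge_3 above 0.005 m) or (distance between cartridge_3 and bay_5 below 0.006 m and angle between cartridge_3's own z axis and vertical below 0.06 rad and x of reader in the frame of cartridge_3 above 0.005 m) or (x of cartridge_3 in the frame of dispenser between -0.012 and 0.012 m and y of cartridge_3 in the frame of dispenser between -0.008 and 0.008 m and z of cartridge_3 in the frame of dispenser between 0.01 and 0.07 m and angle between cartridge_3's own z axis and vertical below 0.06 rad)) and ((distance between cartridge_4 and bay_1 below 0.006 m and angle between cartridge_4's own z axis and vertical below 0.06 rad and x of reader in the frame of cartridge_4 above 0.005 m) or (distance between cartridge_4 and bay_2 below 0.006 m and angle between cartridge_4's own z axis and vertical below 0.06 rad and x of reader in the frame of cartridge_4 above 0.005 m) or (distance between cartridge_4 and bay_3 below 0.006 m and angle between cartridge_4's own z axis and vertical below 0.06 rad and x of reader in the frame of cartridge_4 above 0.005 m) or (distance between cartridge_4 and bay_4 below 0.006 m and angle between cartridge_4's own z axis and vertical below 0.06 rad and x of reader in the frame of cartridge_4 above 0.005 m) or (distance between cartridge_4 and bay_5 below 0.006 m and angle between cartridge_4's own z axis and vertical below 0.06 rad and x of reader in the frame of cartridge_4 above 0.005 m) or (x of cartridge_4 in the frame of dispenser between -0.012 and 0.012 m and y of cartridge_4 in the frame of dispenser between -0.008 and 0.008 m and z of cartridge_4 in the frame of dispenser between 0.01 and 0.07 m and angle between cartridge_4's own z axis and vertical below 0.06 rad)) and ((distance between cartridge_5 and bay_1 below 0.006 m and angle between cartridge_5's own z axis and vertical below 0.06 rad and x of reader in the frame of cartridge_5 above 0.005 m) or (distance between cartridge_5 and bay_2 below 0.006 m and angle between cartridge_5's own z axis and vertical below 0.06 rad and x of reader in the frame of cartridge_5 above 0.005 m) or (distance between cartridge_5 and bay_3 below 0.006 m and angle between cartridge_5's own z axis and vertical below 0.06 rad and x of reader in the frame of cartridge_5 above 0.005 m) or (distance between cartridge_5 and bay_4 below 0.006 m and angle between cartridge_5's own z axis and vertical below 0.06 rad and x of reader in the frame of cartridge_5 above 0.005 m) or (distance between cartridge_5 and bay_5 below 0.006 m and angle between cartridge_5's own z axis and vertical below 0.06 rad and x of reader in the frame of cartridge_5 above 0.005 m) or (x of cartridge_5 in the frame of dispenser between -0.012 and 0.012 m and y of cartridge_5 in the frame of dispenser between -0.008 and 0.008 m and z of cartridge_5 in the frame of dispenser between 0.01 and 0.07 m and angle between cartridge_5's own z axis and vertical below 0.06 rad)) and distance between loaded_1 and bay_1 below 0.006 m and angle between each of loaded_1, loaded_2, loaded_3, loaded_4, loaded_5's own z axis and vertical below 0.06 rad and x of reader in the frame of loaded_1 above 0.005 m and distance between loaded_2 and bay_2 below 0.006 m and x of reader in the frame of loaded_2 above 0.005 m and distance between loaded_3 and bay_3 below 0.006 m and x of reader in the frame of loaded_3 above 0.005 m and distance between loaded_4 and bay_4 below 0.006 m and x of reader in the frame of loaded_4 above 0.005 m and distance between loaded_5 and bay_5 below 0.006 m and x of reader in the frame of loaded_5 above 0.005 m and ((distance between cartridge_1 and bay_1 below 0.006 m and angle between cartridge_1's own z axis and vertical below 0.06 rad and x of reader in the frame of cartridge_1 above 0.005 m) or (distance between cartridge_2 and bay_1 below 0.006 m and angle between cartridge_2's own z axis and vertical below 0.06 rad and x of reader in the frame of cartridge_2 above 0.005 m) or (distance between cartridge_3 and bay_1 below 0.006 m and angle between cartridge_3's own z axis and vertical below 0.06 rad and x of reader in the frame of cartridge_3 above 0.005 m) or (distance between cartridge_4 and bay_1 below 0.006 m and angle between cartridge_4's own z axis and vertical below 0.06 rad and x of reader in the frame of cartridge_4 above 0.005 m) or (distance between cartridge_5 and bay_1 below 0.006 m and angle between cartridge_5's own z axis and vertical below 0.06 rad and x of reader in the frame of cartridge_5 above 0.005 m) or (distance between loaded_1 and bay_1 below 0.006 m and angle between loaded_1's own z axis and vertical below 0.06 rad and x of reader in the frame of loaded_1 above 0.005 m)) and ((distance between cartridge_1 and bay_2 below 0.006 m and angle between cartridge_1's own z axis and vertical below 0.06 rad and x of reader in the frame of cartridge_1 above 0.005 m) or (distance between cartridge_2 and bay_2 below 0.006 m and angle between cartridge_2's own z axis and vertical below 0.06 rad and x of reader in the frame of cartridge_2 above 0.005 m) or (distance between cartridge_3 and bay_2 below 0.006 m and angle between cartridge_3's own z axis and vertical below 0.06 rad and x of reader in the frame of cartridge_3 above 0.005 m) or (distance between cartridge_4 and bay_2 below 0.006 m and angle between cartridge_4's own z axis and vertical below 0.06 rad and x of reader in the frame of cartridge_4 above 0.005 m) or (distance between cartridge_5 and bay_2 below 0.006 m and angle between cartridge_5's own z axis and vertical below 0.06 rad and x of reader in the frame of cartridge_5 above 0.005 m) or (distance between loaded_2 and bay_2 below 0.006 m and angle between loaded_2's own z axis and vertical below 0.06 rad and x of reader in the frame of loaded_2 above 0.005 m)) and ((distance between cartridge_1 and bay_3 below 0.006 m and angle between cartridge_1's own z axis and vertical below 0.06 rad and x of reader in the frame of cartridge_1 above 0.005 m) or (distance between cartridge_2 and bay_3 below 0.006 m and angle between cartridge_2's own z axis and vertical below 0.06 rad and x of reader in the frame of cartridge_2 above 0.005 m) or (distance between cartridge_3 and bay_3 below 0.006 m and angle between cartridge_3's own z axis and vertical below 0.06 rad and x of reader in the frame of cartridge_3 above 0.005 m) or (distance between cartridge_4 and bay_3 below 0.006 m and angle between cartridge_4's own z axis and vertical below 0.06 rad and x of reader in the frame of cartridge_4 above 0.005 m) or (distance between cartridge_5 and bay_3 below 0.006 m and angle between cartridge_5's own z axis and vertical below 0.06 rad and x of reader in the frame of cartridge_5 above 0.005 m) or (distance between loaded_3 and bay_3 below 0.006 m and angle between loaded_3's own z axis and vertical below 0.06 rad and x of reader in the frame of loaded_3 above 0.005 m)) and ((distance between cartridge_1 and bay_4 below 0.006 m and angle between cartridge_1's own z axis and vertical below 0.06 rad and x of reader in the frame of cartridge_1 above 0.005 m) or (distance between cartridge_2 and bay_4 below 0.006 m and angle between cartridge_2's own z axis and vertical below 0.06 rad and x of reader in the frame of cartridge_2 above 0.005 m) or (distance between cartridge_3 and bay_4 below 0.006 m and angle between cartridge_3's own z axis and vertical below 0.06 rad and x of reader in the frame of cartridge_3 above 0.005 m) or (distance between cartridge_4 and bay_4 below 0.006 m and angle between cartridge_4's own z axis and vertical below 0.06 rad and x of reader in the frame of cartridge_4 above 0.005 m) or (distance between cartridge_5 and bay_4 below 0.006 m and angle between cartridge_5's own z axis and vertical below 0.06 rad and x of reader in the frame of cartridge_5 above 0.005 m) or (distance between loaded_4 and bay_4 below 0.006 m and angle between loaded_4's own z axis and vertical below 0.06 rad and x of reader in the frame of loaded_4 above 0.005 m)) and ((distance between cartridge_1 and bay_5 below 0.006 m and angle between cartridge_1's own z axis and vertical below 0.06 rad and x of reader in the frame of cartridge_1 above 0.005 m) or (distance between cartridge_2 and bay_5 below 0.006 m and angle between cartridge_2's own z axis and vertical below 0.06 rad and x of reader in the frame of cartridge_2 above 0.005 m) or (distance between cartridge_3 and bay_5 below 0.006 m and angle between cartridge_3's own z axis and vertical below 0.06 rad and x of reader in the frame of cartridge_3 above 0.005 m) or (distance between cartridge_4 and bay_5 below 0.006 m and angle between cartridge_4's own z axis and vertical below 0.06 rad and x of reader in the frame of cartridge_4 above 0.005 m) or (distance between cartridge_5 and bay_5 below 0.006 m and angle between cartridge_5's own z axis and vertical below 0.06 rad and x of reader in the frame of cartridge_5 above 0.005 m) or (distance between loaded_5 and bay_5 below 0.006 m and angle between loaded_5's own z axis and vertical below 0.06 rad and x of reader in the frame of loaded_5 above 0.005 m)) and value of joint order_slide below 0.005 m and linear speed of each of cartridge_1, cartridge_2, cartridge_3, cartridge_4, cartridge_5, loaded_1, loaded_2, loaded_3, loaded_4, loaded_5 below 0.02 m/s); the robot touches nothing.
It fails at once if the bottle or the tape roll is knocked away by more than 30 mm (distance of any of rinse, tape from where it was at the start of the episode above 0.03 m).
It fails at once if a cartridge falls off the desk (height (world z) of any of cartridge_1, cartridge_2, cartridge_3, cartridge_4, cartridge_5, loaded_1, loaded_2, loaded_3, loaded_4, loaded_5 below -0.1 m).
It fails at once if the bottle is tipped over (angle between rinse's own z axis and vertical above 0.6 rad).
Of loaded_1, loaded_2, loaded_3, loaded_4, loaded_5 only 1 to 2 are there at a start; the rules pass over those that are not, and their reading is None.
At some moment in a run one of cup_a may be knocked a few centimetres aside while the robot is not near it.
Once in a run the grip may slacken for a moment while it holds something.
It also fails if it takes over 210 s, if anything falls off the work surface, if the arm or the gripper's body presses on something with over 40 N, if the wrist force passes 120 N, or if a joint passes its speed limit or range.

## Working session

There is one attempt and no reset: what is moved stays moved. The work goes in short steps, Python scripts to look and compute and a tool call to move; the robot and the scene stay as the last step left them, time stands still between calls to the robot, and variables do not carry over. Pictures are saved under pics/ and viewed, at most 14 in all, crops included, and the job is handed in when it is done.

Besides the shell and the picture viewer there is one more tool, called after ">>>" by a JSON object that holds its "op" and its "data". arm_command: Moves the arm, as the interface text tells. Its arguments: {"type":"object","properties":{"series":{"type":"array"},"hand":{"type":"number"},"grip_force":{"type":"number"}},"required":["series"]}

```bash
ls; mkdir -p pics
python3 - <<'E'
from workcell import bot
import cv2
o=bot.get_obs();print({k:o[k] for k in ('time','ee_pos','tcp_rot','wrist_force','opening')})
for c in('top','scene'):
    r=bot.camera(c);cv2.imwrite(f'pics/{c}0.png',r['color']);print(c,r['camera_matrix'],r['xyz'],r['orientation'],[k for k in r])
    for t in('dispenser','slide_grip','reader','bay_1','bay_2','bay_3','bay_4','bay_5','cartridge_1','loaded_1','rinse','tape','cup_a'):
        print(t,[(round(d['confidence'],2),[round(float(x),1) for x in d['location']]) for d in bot.mark_of(c,t)][:6])
E
```

```text
pics
{'time': 0.0, 'ee_pos': array([0.16339882, 0.52492672, 0.23056591]), 'tcp_rot': array([-1.79922688e+02, -1.04629358e-03,  1.62709833e+02]), 'wrist_force': array([-0.08067272, -0.69584224, -0.992868  ]), 'opening': 0.08525627623039635}
top [[448.76526534   0.         287.95965818]
 [  0.         448.76526534 210.79991913]
 [  0.           0.           1.        ]] [ 0.43439188 -0.10007013  1.61224949] [  3.00549775   0.23767496 -89.7874955 ] ['color', 'camera_matrix', 'xyz', 'orientation']
dispenser [(0.7, [204.5, 209.5]), (0.3, [157.2, 219.0])]
slide_grip [(0.73, [337.8, 203.3]), (0.42, [159.1, 220.3])]
reader [(0.62, [323.8, 203.0]), (0.31, [290.1, 208.0])]
bay_1 [(0.9, [339.6, 208.1]), (0.89, [321.8, 205.6]), (0.88, [290.9, 206.4]), (0.83, [305.7, 207.2]), (0.8, [356.3, 205.3])]
bay_2 [(0.9, [339.6, 208.1]), (0.89, [321.8, 205.6]), (0.88, [290.9, 206.4]), (0.83, [305.7, 207.2]), (0.8, [356.3, 205.3])]
bay_3 [(0.9, [339.6, 208.1]), (0.89, [321.8, 205.6]), (0.88, [290.9, 206.4]), (0.83, [305.7, 207.2]), (0.8, [356.3, 205.3])]
bay_4 [(0.9, [339.6, 208.1]), (0.89, [321.8, 205.6]),
[... 1015 characters left out ...]
.7, 246.7])]
bay_3 [(0.86, [299.7, 231.4]), (0.81, [335.1, 243.6]), (0.77, [317.1, 238.0]), (0.64, [281.9, 225.9]), (0.63, [356.7, 246.7])]
bay_4 [(0.86, [299.7, 231.4]), (0.81, [335.1, 243.6]), (0.77, [317.1, 238.0]), (0.64, [281.9, 225.9]), (0.63, [356.7, 246.7])]
bay_5 [(0.86, [299.7, 231.4]), (0.81, [335.1, 243.6]), (0.77, [317.1, 238.0]), (0.64, [281.9, 225.9]), (0.63, [356.7, 246.7])]
cartridge_1 [(0.53, [197.5, 195.6]), (0.52, [196.3, 193.0]), (0.48, [198.1, 205.4]), (0.46, [201.6, 198.3]), (0.38, [198.7, 201.4])]
loaded_1 [(0.81, [297.1, 235.4]), (0.69, [198.1, 191.8]), (0.61, [335.9, 245.6])]
rinse [(0.58, [448.7, 289.8])]
tape [(0.72, [403.4, 292.7])]
cup_a [(0.53, [268.5, 214.9])]
```

Run:
```python
import cv2
a=cv2.imread('pics/top0.png');b=cv2.imread('pics/scene0.png')
cv2.imwrite('pics/top0c.png',cv2.resize(a[120:290,130:450],(800,425),interpolation=cv2.INTER_CUBIC))
cv2.imwrite('pics/scene0c.png',cv2.resize(b[150:330,130:470],(800,424),interpolation=cv2.INTER_CUBIC))
```

```text
(no output)
```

View pics/top0c.png

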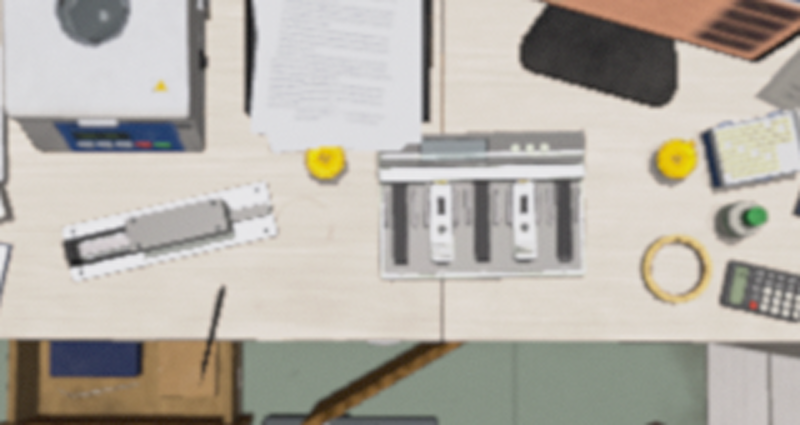

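View pics/scene0c.png

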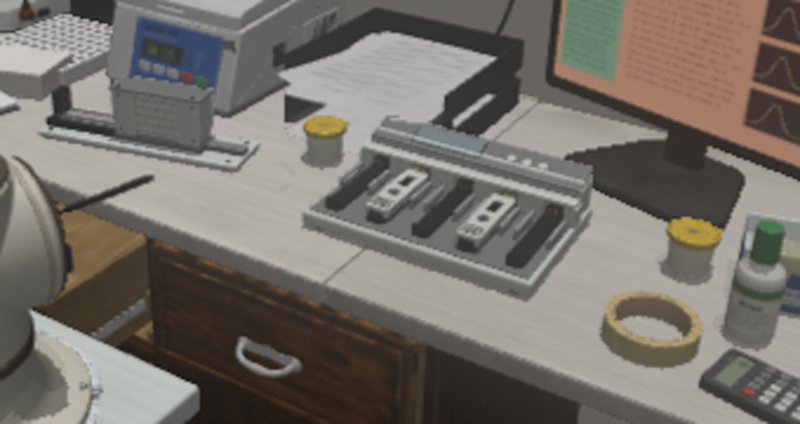

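The top view shows the dispenser at crop (65-275, 185-280), its black grip on the left and its outlet on the right. The reader is at (380-585, 130-278), with bays 2 and 4 loaded and bays 1, 3 and 5 empty. So I need three cartridges.

```bash
cat > h.py <<'E'
from workcell import bot
import numpy as np, cv2
from scipy.spatial.transform import Rotation as R
def cam(name,save=None):
    o=bot.get_obs(); r=bot.camera(name); K=r['camera_matrix']
    if 'T_tool_cam' in r:
        T=np.eye(4);T[:3,:3]=R.from_euler('xyz',o['tcp_rot'],degrees=True).as_matrix();T[:3,3]=o['ee_pos'];T=T@r['T_tool_cam']
    else:
        T=np.eye(4);T[:3,:3]=R.from_euler('xyz',r['orientation'],degrees=True).as_matrix();T[:3,3]=r['xyz']
    if save: cv2.imwrite(f'pics/{save}.png',r['color'])
    return r['color'],K,T
def w(px,K,T,z):
    d=T[:3,:3]@(np.linalg.inv(K)@[px[0],px[1],1]*[1,-1,-1]); p=T[:3,3]
    return p+d*(z-p[2])/d[2]
def pj(P,K,T):
    c=T[:3,:3].T@(np.asarray(P)-T[:3,3])*[1,-1,-1]; return (K@c/c[2])[:2]
def marks(name,t,K,T,z):
    return [(round(d['confidence'],2),np.round(d['location'],1),np.round(w(d['location'],K,T,z)*1000,1)) for d in bot.mark_of(name,t)]
E
python3 - <<'E'
from h import *
for c in('top','scene'):
    im,K,T=cam(c)
    for t,z in(('dispenser',0),('slide_grip',.045),('reader',0),('bay_1',.03),('loaded_1',.03),('rinse',0),('tape',0),('cup_a',0)):
        print(c,t,*marks(c,t,K,T,z))
im,K,T=cam('wrist','w0'); print(T.round(3),K); print(bot.get_obs()['ee_pos'])
for t,z in(('dispenser',0),('slide_grip',.045)): print(t,*marks('wrist',t,K,T,z))
E
```

```text
top dispenser (0.75, array([203.3, 210.2]), array([520.1, 211.8,   0. ]))
top slide_grip (0.6, array([157. , 217.3]), array([492.3, 364.9,  45. ]))
top reader (0.69, array([321.6, 201.9]), array([ 551.5, -214.1,    0. ]))
top bay_1 (0.87, array([305. , 207.4]), array([ 529.7, -153.3,   30. ])) (0.81, array([356.7, 207.9]), array([ 528.5, -335.8,   30. ])) (0.78, array([323.3, 206.8]), array([ 532. , -217.9,   30. ])) (0.7, array([334.5, 205.5]), array([ 536.8, -257.5,   30. ])) (0.56, array([292.1, 208.3]), array([ 526.3, -107.8,   30. ])) (0.24, array([319.2, 204. ]), array([ 541.9, -203.5,   30. ]))
top loaded_1 (0.74, array([308.1, 209. ]), array([ 524.1, -164.3,   30. ])) (0.65, array([340.1, 205.6]), array([ 536.5, -277.2,   30. ]))
top rinse (0.65, array([423.5, 207.7]), array([ 531.9, -580.2,    0. ])) (0.36, array([260.4, 186. ]), array([608.3,   6.7,   0. ]))
top tape (0.62, array([401.6, 227.1]), array([ 461.9, -500.9,    0. ]))
top cup_a (0.44, array([263.4, 185.1]), array([611.6,  -4.1,   0. ]))
scene dispenser (0.66, array([201., 209.]), array([538.6, 217. ,   0. ])) (0.
[... 876 characters left out ...]
0.83, array([445.8, 289.9]), array([ 533.2, -571.1,    0. ])) (0.41, array([335. , 242.9]), array([ 587.1, -245.2,    0. ])) (0.3, array([359.1, 246.3]), array([ 608.5, -310.8,    0. ]))
scene tape (0.83, array([401. , 292.2]), array([ 462.3, -481.9,    0. ])) (0.33, array([282.7, 226.1]), array([589.1, -66.8,   0. ]))
scene cup_a (0.72, array([269.2, 214.9]), array([629.6,   9.3,   0. ]))
[[ 0.297 -0.908 -0.297  0.088]
 [ 0.955  0.282  0.092  0.548]
 [ 0.    -0.311  0.951  0.374]
 [ 0.     0.     0.     1.   ]] [[293.35679067   0.         277.42757506]
 [  0.         293.35679067 209.25315114]
 [  0.           0.           1.        ]]
[0.16345813 0.52513093 0.23126537]
dispenser
slide_grip
```

View pics/w0.png

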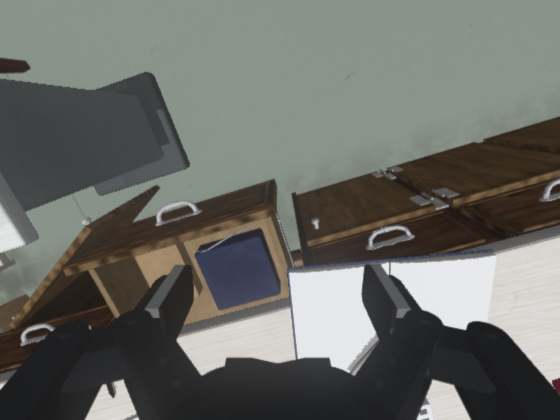

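>>> {"op": "arm_command", "data": {"series": [[-0.04, -0.024, 0, 0], [-0.08, -0.048, 0, 0], [-0.12, -0.072, 0, 0], [-0.16, -0.096, 0, 0], [-0.2, -0.12, 0, 0]]}}

```text
time: 2.95
ee_pos: [0.3196, 0.3496, 0.2314]
tcp_rot: [180.0, 0.0, 162.7]
wrist_force: [0.8, -0.3, 0.3]
opening: 0.0856
grasp_force: 0.0
```

>>> {"op": "arm_command", "data": {"series": [[-0.04, -0.024, 0, 0], [-0.08, -0.048, 0, 0], [-0.12, -0.072, 0, 0], [-0.16, -0.096, 0, 0], [-0.2, -0.12, 0, 0]]}}

```text
time: 3.45
ee_pos: [0.4751, 0.1754, 0.2315]
tcp_rot: [180.0, 0.0, 162.7]
wrist_force: [0.7, 1.3, 0.8]
opening: 0.0854
grasp_force: 0.0
```

>>> {"op": "arm_command", "data": {"series": [[-0.03, -0.015, 0, 0.14], [-0.06, -0.03, 0, 0.28], [-0.09, -0.05, 0, 0.42], [-0.096, -0.056, 0.01, 0.56], [-0.096, -0.056, 0.02, 0.7]]}}

```text
time: 3.95
ee_pos: [0.55, 0.0935, 0.2108]
tcp_rot: [-180.0, 0.0, 122.1]
wrist_force: [-0.4, -0.2, 0.3]
opening: 0.0851
grasp_force: 0.0
```

>>> {"op": "arm_command", "data": {"series": [[0, 0, 0, 0.14], [0, 0, 0, 0.28], [0, 0, 0, 0.37], [0, 0, 0, 0.37], [0, 0, 0, 0.37]]}}

```text
time: 4.45
ee_pos: [0.5491, 0.0951, 0.2113]
tcp_rot: [180.0, 0.0, 101.6]
wrist_force: [0.3, 0.6, 0.2]
opening: 0.0851
grasp_force: 0.0
```

Run:
```python
from h import *
im,K,T=cam('wrist','w1')
np.savez('w1.npz',K=K,T=T)
for t,z in(('dispenser',0),('slide_grip',.045),('cartridge_1',.018)): print(t,*marks('wrist',t,K,T,z))
```

```text
dispenser (0.85, array([273. ,  80.1]), array([522.2, 206. ,   0. ]))
slide_grip
cartridge_1
```

View pics/w1.png

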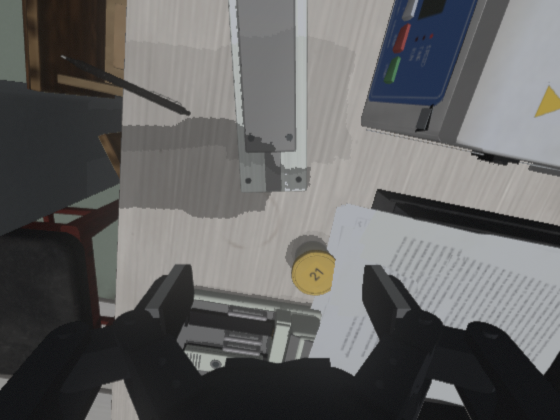

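The dispenser stands at the top of the picture: base end corners near (241,191) and (308,190), magazine front top edge from (244,152) to (297,152). The cup is at (315,273).

Run:
```python
from h import *
d=np.load('w1.npz');K,T=d['K'],d['T']
im=cv2.imread('pics/w1.png')
cv2.imwrite('pics/w1c.png',cv2.resize(im[0:210,200:340],(533,800)[::1] if 0 else (400,600),interpolation=cv2.INTER_CUBIC))
for p,z in(((241,191),.006),((308,190),.006),((306,0),.006),((229,0),.006),((244,152),.087),((297,152),.087),((232,0),.087),((295,0),.087)): print(p,z,(w(p,K,T,z)*1000).round(1))
```

```text
(241, 191) 0.006 [508.6  75.3   6. ]
(308, 190) 0.006 [588.5  93.    6. ]
(306, 0) 0.006 [540.5 285.2   6. ]
(229, 0) 0.006 [464.2 269.5   6. ]
(244, 152) 0.087 [511.2 134.2  87. ]
(297, 152) 0.087 [557.9 143.8  87. ]
(232, 0) 0.087 [482.7 247.4  87. ]
(295, 0) 0.087 [530.6 257.2  87. ]
```

View pics/w1c.png

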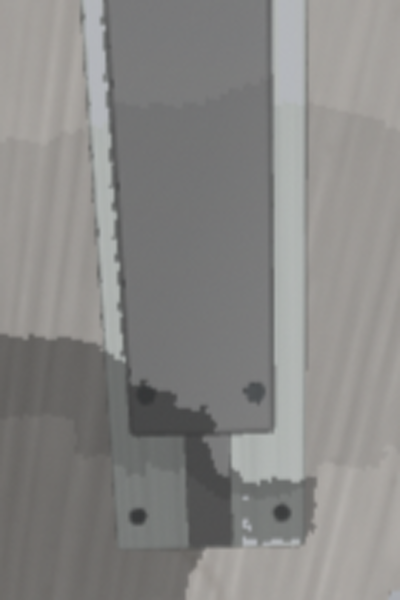

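Run:
```python
from h import *
from scipy.optimize import least_squares
d=np.load('w1.npz');K,T=d['K'],d['T']
obs=[((-.150,.04,'b'),(241.3,191.8)),((-.150,-.04,'b'),(306.4,191.1)),((-.068,.023,.087),(245.9,151.9)),((-.068,-.023,.087),(295.6,151.2))]
def W(p,v):
    c,s=np.cos(v[2]),np.sin(v[2]); z=v[3] if p[2]=='b' else p[2]
    return [v[0]+c*p[0]-s*p[1],v[1]+s*p[0]+c*p[1],z]
f=lambda v:np.concatenate([pj(W(p,v),K,T)-q for p,q in obs])
r=least_squares(f,[.522,.21,1.77,.006],x_scale=[.01,.01,.1,.01])
print(r.x,np.degrees(r.x[2]),r.fun.round(1))
# edges check: points on lines at row 0
for px,z in((236.8,.087),(294.5,.087),(307,.006)):
    q=w((px,0),K,T,z); v=r.x; c,s=np.cos(v[2]),np.sin(v[2]); e=q[:2]-v[:2]; print(px,c*e[0]+s*e[1],-s*e[0]+c*e[1])
```

```text
[ 0.52007917  0.20689455  1.78369286 -0.07028504] 102.19807284976942 [ 5.8  1.9 -5.7  2.  -0.8 -1.3  0.7 -1.1]
236.8 0.04740742292405526 0.02426890342813192
294.5 0.04694447197365077 -0.020487325642833176
307 0.07219727531770193 -0.03747338286471811
```

Run:
```python
from h import *
from scipy.optimize import least_squares
d=np.load('w1.npz');K,T=d['K'],d['T']
obs=[(('e',.04,.006),(241.3,191.8)),(('e',-.04,.006),(306.4,191.1)),((-.068,.023,.087),(245.9,151.9)),((-.068,-.023,.087),(295.6,151.2))]
def W(p,v):
    c,s=np.cos(v[2]),np.sin(v[2]); x=v[3] if p[0]=='e' else p[0]
    return [v[0]+c*x-s*p[1],v[1]+s*x+c*p[1],p[2]]
L=[((236.8,0),.087,.023),((294.5,0),.087,-.023),((307,0),.006,-.04)]
def yl(q,v): c,s=np.cos(v[2]),np.sin(v[2]); e=q[:2]-v[:2]; return -s*e[0]+c*e[1]
f=lambda v:np.concatenate([np.concatenate([pj(W(p,v),K,T)-q for p,q in obs]),[(yl(w(q,K,T,z),v)-y)*800 for q,z,y in L]])
r=least_squares(f,[.522,.21,1.77,-.124],x_scale=[.01,.01,.1,.01])
v=r.x;print(v,np.degrees(v[2]),r.fun.round(1))
for p in((.158,0),(-.105,0)): print(p,W((*p,0),v))
```

```text
[ 0.51924891  0.20560834  1.79937492 -0.12609723] 103.0965884967226 [-0.3  0.5  0.  -0.5 -0.8  0.4  0.7 -0.3 -0.5  0.5  0.2]
(0.158, 0) [np.float64(0.48344716956796524), np.float64(0.35949867511007155), 0]
(-0.105, 0) [np.float64(0.5430412113057992), np.float64(0.10333944691528389), 0]
```

>>> {"op": "arm_command", "data": {"series": [[0.04, 0, 0, 0], [0.08, -0.003, 0, -0.01], [0.12, -0.006, 0, -0.02], [0.16, -0.009, 0, -0.026], [0.194, -0.009, 0, -0.026]]}}

```text
time: 5.15
ee_pos: [0.501, 0.2853, 0.2114]
tcp_rot: [180.0, -0.0, 103.0]
wrist_force: [0.7, -0.4, 0.3]
opening: 0.0857
grasp_force: 0.0
```

>>> {"op": "arm_command", "data": {"series": [[0, 0, 0, 0], [0, 0, 0, 0], [0, 0, 0, 0], [0, 0, 0, 0], [0, 0, 0, 0]]}}

```text
time: 5.65
ee_pos: [0.5022, 0.2826, 0.2114]
tcp_rot: [180.0, -0.0, 102.8]
wrist_force: [0.1, -0.3, 0.1]
opening: 0.0852
grasp_force: 0.0
```

Run:
```python
from h import *
im,K,T=cam('wrist','w2')
np.savez('w2.npz',K=K,T=T);print(bot.get_obs()['ee_pos'],bot.get_obs()['tcp_rot'])
for t,z in(('dispenser',0),('slide_grip',.045)): print(t,*marks('wrist',t,K,T,z))
cv2.imwrite('pics/w2c.png',cv2.resize(im[0:280,180:380],(500,700),interpolation=cv2.INTER_CUBIC)[:600])
```

```text
[0.50221142 0.28272555 0.21143402] [ 1.79988895e+02 -1.28393532e-03  1.02826031e+02]
dispenser (0.66, array([277.2, 243.3]), array([521.4, 201. ,  -0. ]))
slide_grip (0.72, array([271.4, 113.4]), array([479.6, 358.4,  45. ]))
```

View pics/w2c.png

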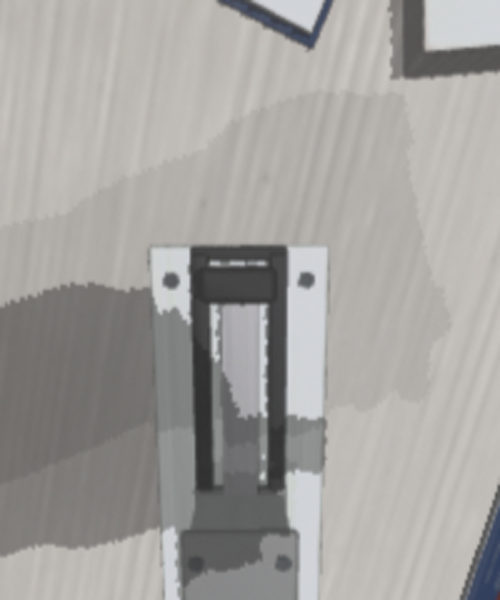

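The grip's top face is at crop (194-276, 268-302). The base's far corners are at (150,247) and (328,247), and the magazine's rear edge is at (182-299, 531).

Run:
```python
from h import *
d=np.load('w2.npz');K,T=d['K'],d['T']
v=[.51925,.20561,1.79937]
def D(q): c,s=np.cos(v[2]),np.sin(v[2]); e=q[:2]-v[:2]; return np.round([1000*(c*e[0]+s*e[1]),1000*(-s*e[0]+c*e[1])],1)
for n,p,z in(('baseL',(240,98.8),.006),('baseR',(311.2,98.8),.006),('magL',(252.8,212.4),.087),('magR',(299.6,212.4),.087),('gfarL',(257.6,107.2),.06),('gfarR',(290.4,107.2),.06),('gneL',(257.6,120.8),.06),('gneR',(290.4,120.8),.06)):
    q=w(p,K,T,z);print(n,(q*1000).round(1),D(q))
```

```text
baseL [441.5 365.5   6. ] [173.4  39.4]
baseR [518.7 383.1   6. ] [173.  -39.6]
magL [482.5 266.4  87. ] [67.5 22. ]
magR [526.3 276.4  87. ] [ 67.3 -22.9]
gfarL [465.9 361.   60. ] [163.4  16.7]
gfarR [496.2 367.9  60. ] [163.3 -14.3]
gneL [468.4 348.9  60. ] [151.1  17. ]
gneR [499.1 355.9  60. ] [151.  -14.4]
```

>>> {"op": "arm_command", "data": {"series": [[0.03, 0, 0, 0], [0.06, 0, 0.02, 0], [0.079, -0.001, 0.05, 0], [0.079, -0.001, 0.085, 0], [0.079, -0.001, 0.12, 0]], "hand": 0.06}}

```text
time: 6.3
ee_pos: [0.4831, 0.3608, 0.0901]
tcp_rot: [180.0, -0.0, 102.9]
wrist_force: [0.5, 0.1, 0.5]
opening: 0.0601
grasp_force: 0.0
```

>>> {"op": "arm_command", "data": {"series": [[0, 0, 0.03, 0], [0, 0, 0.057, 0], [0, 0, 0.057, 0], [0, 0, 0.057, 0], [0, 0, 0.057, 0]]}}

```text
time: 6.8
ee_pos: [0.4842, 0.3608, 0.0364]
tcp_rot: [179.9, -0.1, 102.9]
wrist_force: [0.7, 0.5, 0.2]
opening: 0.06
grasp_force: 0.0
```

>>> {"op": "arm_command", "data": {"series": [[0, 0, 0, 0], [0, 0, 0, 0], [0, 0, 0, 0], [0, 0, 0, 0], [0, 0, 0, 0]], "hand": 0.02, "grip_force": 40}}

```text
time: 7.3
ee_pos: [0.4823, 0.3604, 0.0359]
tcp_rot: [-179.9, -0.1, 102.9]
wrist_force: [-10.0, -3.3, 11.2]
opening: 0.029
grasp_force: 39.7
```

>>> {"op": "arm_command", "data": {"series": [[-0.01, -0.001, 0, 0], [-0.02, -0.001, 0, 0], [-0.03, -0.001, 0, 0], [-0.04, -0.001, 0, 0], [-0.046, -0.001, 0, 0]]}}

```text
time: 7.8
ee_pos: [0.4925, 0.3159, 0.036]
tcp_rot: [179.9, -0.2, 102.9]
wrist_force: [-5.6, 4.5, 7.4]
opening: 0.0289
grasp_force: 39.4
```

>>> {"op": "arm_command", "data": {"series": [[-0.002, 0, 0, 0], [-0.004, 0, 0, 0], [-0.005, 0, 0, 0], [-0.006, 0, 0, 0], [-0.006, 0, 0, 0]]}}

```text
time: 8.3
ee_pos: [0.4935, 0.3116, 0.0361]
tcp_rot: [179.9, -0.3, 103.0]
wrist_force: [-6.4, 9.8, 7.0]
opening: 0.0293
grasp_force: 39.3
```

>>> {"op": "arm_command", "data": {"series": [[-0.001, 0, 0, 0], [-0.002, 0, 0, 0], [-0.003, 0, 0, 0], [-0.003, 0, 0, 0], [-0.003, 0, 0, 0]]}}

```text
time: 8.8
ee_pos: [0.4936, 0.3115, 0.0362]
tcp_rot: [179.9, -0.6, 103.1]
wrist_force: [-9.1, 22.8, 4.2]
opening: 0.0292
grasp_force: 39.3
```

>>> {"op": "arm_command", "data": {"series": [[0.01, 0, 0, 0], [0.02, 0, 0, 0], [0.03, 0, 0, 0], [0.04, 0, 0, 0], [0.05, 0, 0, 0]]}}

```text
time: 9.3
ee_pos: [0.4833, 0.3556, 0.036]
tcp_rot: [180.0, -0.0, 102.9]
wrist_force: [-4.1, -2.3, 8.5]
opening: 0.0291
grasp_force: 40.5
```

>>> {"op": "arm_command", "data": {"series": [[0.002, 0, 0, 0], [0.004, 0, 0, 0], [0.006, 0, 0, 0], [0.008, 0, 0, 0], [0.008, 0, 0, 0]]}}

```text
time: 9.8
ee_pos: [0.4822, 0.3605, 0.0359]
tcp_rot: [180.0, 0.3, 102.8]
wrist_force: [-1.2, -17.8, 12.8]
opening: 0.0292
grasp_force: 40.8
```

>>> {"op": "arm_command", "data": {"series": [[0, 0, 0, 0], [0, 0, 0, 0], [0, 0, -0.03, 0], [0, 0, -0.06, 0], [0, 0, -0.09, 0]], "hand": 0.05}}

```text
time: 10.3
ee_pos: [0.4815, 0.3631, 0.1254]
tcp_rot: [-180.0, -0.0, 102.9]
wrist_force: [0.3, 0.1, 0.1]
opening: 0.0499
grasp_force: 0.0
```

>>> {"op": "arm_command", "data": {"series": [[-0.045, 0, 0, 0], [-0.09, 0, 0, 0], [-0.135, 0, 0, 0], [-0.18, 0, 0, 0], [-0.225, 0, 0, 0]]}}

```text
time: 10.8
ee_pos: [0.5321, 0.1423, 0.1246]
tcp_rot: [179.9, -0.0, 102.9]
wrist_force: [1.6, -0.6, 0.8]
opening: 0.0501
grasp_force: 0.0
```

>>> {"op": "arm_command", "data": {"series": [[-0.035, 0, 0, 0], [-0.045, 0, 0, -0.004], [-0.045, 0, 0, -0.004], [-0.045, 0, 0, -0.004], [-0.045, 0, 0, -0.004]]}}

```text
time: 11.3
ee_pos: [0.5417, 0.1011, 0.1243]
tcp_rot: [180.0, -0.0, 103.2]
wrist_force: [-0.1, 1.2, -0.1]
opening: 0.0503
grasp_force: 0.0
```

Run:
```python
from h import *
im,K,T=cam('wrist','w3')
np.savez('w3.npz',K=K,T=T);o=bot.get_obs();print(o['ee_pos'],o['tcp_rot'])
v=[.5180,.2065,1.79937];c,s=np.cos(v[2]),np.sin(v[2]);e=o['ee_pos'][:2]-v[:2]; print(c*e[0]+s*e[1],-s*e[0]+c*e[1])
print(*marks('wrist','cartridge_1',K,T,.018)); print(pj(o['ee_pos'],K,T))
```

```text
[0.54169676 0.10110625 0.12426267] [-1.79999380e+02 -1.33575517e-02  1.03218726e+02]
-0.1080219334549927 0.0008005932801134277

[276.13192521 265.63037046]
```

View pics/w3.png

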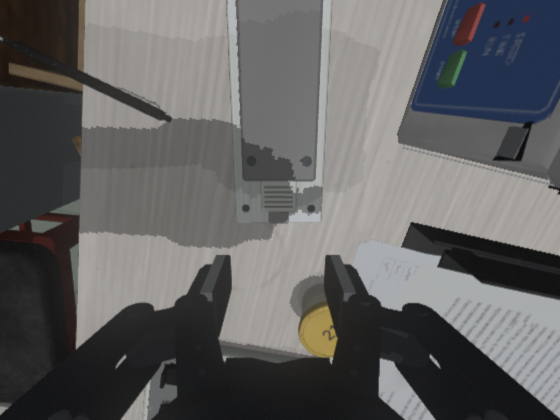

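The cartridge's ribbed tail sticks out at cols 262-295, rows 182-213, centred ahead of the open fingers.

Run:
```python
from h import *
d=np.load('w3.npz');K,T=d['K'],d['T']
v=[.5180,.2065,1.79937];c,s=np.cos(v[2]),np.sin(v[2])
for p,z in (((262,211),.03),((295,211),.03),((243,180),.087),((315,180),.087),((238,222),.006),((321,221),.006)):
    e=w(p,K,T,z)[:2]-v[:2]; print(p,(c*e[0]+s*e[1]).round(4),(-s*e[0]+c*e[1]).round(4))
```

```text
(262, 211) -0.108 0.0132
(295, 211) -0.108 -0.0149
(243, 180) -0.0687 0.0217
(315, 180) -0.0686 -0.0233
(238, 222) -0.1271 0.0374
(321, 221) -0.1259 -0.0413
```

>>> {"op": "arm_command", "data": {"series": [[0.001, 0.001, 0.03, 0], [0.001, 0.001, 0.06, 0], [0.001, 0.001, 0.085, 0], [0.001, 0.001, 0.1, 0], [0.001, 0.001, 0.1095, 0]]}}

```text
time: 11.9
ee_pos: [0.5421, 0.1015, 0.0136]
tcp_rot: [-179.9, -0.0, 103.2]
wrist_force: [0.1, -0.4, 0.7]
opening: 0.0496
grasp_force: 0.0
```

>>> {"op": "arm_command", "data": {"series": [[0, 0, 0, 0], [0, 0, 0, 0], [0, 0, 0, 0], [0, 0, 0, 0], [0, 0, 0, 0]], "hand": 0.02, "grip_force": 40}}

```text
time: 12.4
ee_pos: [0.543, 0.1012, 0.0154]
tcp_rot: [179.9, -0.0, 103.1]
wrist_force: [-0.6, 1.9, 0.1]
opening: 0.0289
grasp_force: 39.6
```

>>> {"op": "arm_command", "data": {"series": [[-0.01, 0, 0, 0], [-0.022, 0, 0, 0], [-0.034, 0, 0, 0], [-0.046, 0, 0, 0], [-0.057, 0, 0, 0]]}}

```text
time: 12.9
ee_pos: [0.5561, 0.0441, 0.0152]
tcp_rot: [180.0, 0.0, 103.1]
wrist_force: [-0.2, 2.2, 1.9]
opening: 0.0284
grasp_force: 39.8
```

>>> {"op": "arm_command", "data": {"series": [[0, 0, -0.003, 0], [0, 0, -0.006, 0], [0, 0, -0.009, 0], [0, 0, -0.012, 0], [0, 0, -0.015, 0]]}}

```text
time: 13.4
ee_pos: [0.5554, 0.0458, 0.0299]
tcp_rot: [-180.0, -0.0, 103.2]
wrist_force: [-0.6, -0.3, -3.2]
opening: 0.0287
grasp_force: 39.8
```

>>> {"op": "arm_command", "data": {"series": [[-0.01, 0, 0, 0], [-0.02, 0, 0, 0], [-0.03, 0, 0, 0], [-0.04, 0, 0, 0], [-0.045, 0, 0, 0]]}}

```text
time: 13.9
ee_pos: [0.5661, 0.0003, 0.0298]
tcp_rot: [180.0, 0.0, 103.1]
wrist_force: [-0.2, 0.6, -0.2]
opening: 0.0285
grasp_force: 43.4
```

>>> {"op": "arm_command", "data": {"series": [[-0.01, 0, -0.02, 0], [-0.02, 0, -0.05, 0], [-0.02, 0, -0.08, 0], [-0.02, 0, -0.11, 0], [-0.02, 0, -0.11, 0]]}}

```text
time: 14.4
ee_pos: [0.5722, -0.0184, 0.1444]
tcp_rot: [179.6, 0.1, 103.1]
wrist_force: [0.8, 0.4, -1.2]
opening: 0.0286
grasp_force: 43.4
```

Run:
```python
from h import *
im,K,T=cam('wrist','w4');o=bot.get_obs();print(o['ee_pos'],o['tcp_rot'],o['wrist_force'],o['opening'])
s,_,_=cam('scene')
np.savez('w4.npz',K=K,T=T)
a=cv2.resize(im[100:400,180:380],(400,600)); b=cv2.resize(s[150:270,150:270],(400,400));b=cv2.copyMakeBorder(b,0,200,0,0,0)
cv2.imwrite('pics/w4c.png',np.hstack([a,b]))
```

```text
[ 0.57151677 -0.01824573  0.14193371] [1.79783348e+02 5.44581605e-02 1.03095483e+02] [-1.01483917  0.23654612 -1.96111193] 0.02875766249840861
```

View pics/w4c.png

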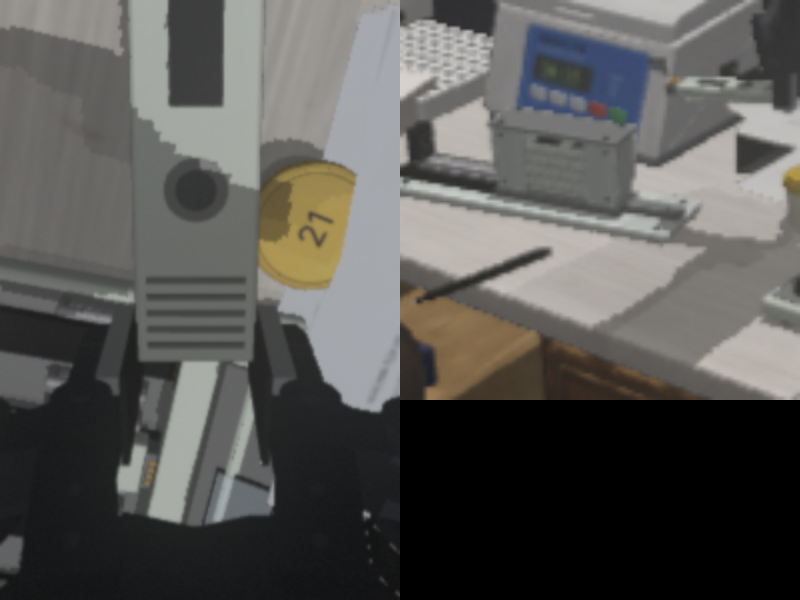

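The cartridge is held straight in the pads: tail end at crop row 360, cols 140-254. The stack remains in the dispenser. I'll measure the tilt.

Run:
```python
from h import *
from scipy.optimize import least_squares
d=np.load('w4.npz');K,T=d['K'],d['T'];im=cv2.imread('pics/w4.png')
for r in (0,15,30,45,60,75,100,130): print(r,[tuple(im[r,c]) and int(im[r,c].mean()) for c in range(226,332,2)])
print('col244',[int(x) for x in im[0:100:3,244].mean(1)]);print('col278',[int(x) for x in im[0:100:3,278].mean(1)])
p=np.array([.5715,-.0182,.1419]);y=np.radians(103.1);X=np.array([np.cos(y),np.sin(y),0]);Y=np.array([-np.sin(y),np.cos(y),0]);Z=np.array([0,0,1])
def pt(a,b,th,a0,h): # a from tail, top surface
    return p+X*(a0+a*np.cos(th)+12e-3*np.sin(th)*1)+Y*b+Z*(h+.012*np.cos(th)-a*np.sin(th))
for deg in (0,3,6,9):
    th=np.radians(deg)
    print(deg,[pj(pt(a,b,th,-.006+.005-.0,.004+.005*np.sin(th)),K,T).round(1) for a,b in((0,.015),(0,-.015),(.06,.015),(.06,-.015),(.106,.015),(.106,-.015),(.12,.011))])
```

```text
0 [167, 178, 178, 178, 171, 124, 123, 119, 119, 123, 108, 55, 55, 56, 54, 56, 55, 54, 59, 104, 86, 118, 120, 119, 107, 97, 109, 119, 120, 104, 54, 52, 53, 52, 53, 53, 53, 58, 172, 178, 179, 179, 179, 179, 179, 179, 180, 179, 161, 154, 156, 157, 159]
15 [146, 176, 176, 177, 174, 176, 178, 174, 176, 177, 178, 178, 168, 82, 105, 107, 107, 107, 108, 107, 107, 107, 107, 108, 108, 107, 107, 107, 101, 107, 107, 107, 107, 108, 107, 107, 107, 107, 107, 100, 176, 179, 180, 180, 179, 179, 179, 179, 151, 154, 157, 160, 155]
30 [114, 174, 176, 177, 176, 176, 177, 176, 172, 174, 177, 177, 168, 92, 110, 111, 106, 100, 122, 125, 115, 107, 96, 122, 125, 113, 107, 113, 123, 125, 114, 106, 110, 123, 124, 114, 112, 112, 108, 104, 179, 178, 178, 178, 179, 180, 179, 175, 126, 156, 157, 154, 155]
45 [146, 157, 177, 177, 178, 176, 178, 177, 175, 175, 177, 177, 171, 93, 112, 113, 114, 114, 113, 114, 115, 114, 114, 114, 114, 115, 115, 115, 115, 115, 116, 116, 116, 116, 117, 116, 116, 117, 107, 112, 179, 178, 179, 178, 179, 179, 179, 160, 145, 144, 145, 148, 151]
60 [149, 144, 177, 177, 170, 90, 80, 79, 93, 14
[... 1295 characters left out ...]
8, 168, 168, 168, 168, 167, 151, 61, 62, 62]
0 [array([245. , 280.3]), array([304.8, 280.1]), array([240.3, 160.4]), array([308.8, 160.3]), array([235.7,  41.8]), array([312.8,  42. ]), array([244.8,  -0.4])]
3 [array([244.9, 279.5]), array([304.9, 279.3]), array([241. , 158.2]), array([308.2, 158.1]), array([237.4,  43.5]), array([311.3,  43.7]), array([246.3,   3.9])]
6 [array([244.8, 278.6]), array([305. , 278.4]), array([241.7, 156.4]), array([307.5, 156.4]), array([238.9,  45.8]), array([309.8,  46. ]), array([247.6,   8.7])]
9 [array([244.8, 277.7]), array([305. , 277.5]), array([242.4, 155. ]), array([306.9, 155. ]), array([240.3,  48.7]), array([308.5,  48.9]), array([248.9,  14. ])]
```

>>> {"op": "arm_command", "data": {"series": [[-0.02, -0.02, -0.04, 0.12], [-0.06, -0.055, -0.06, 0.26], [-0.095, -0.088, -0.06, 0.4], [-0.13, -0.12, -0.06, 0.54], [-0.1656, -0.153, -0.06, 0.68]]}}

```text
time: 15.0
ee_pos: [0.4576, -0.2147, 0.1984]
tcp_rot: [-179.9, 0.0, 63.9]
wrist_force: [0.7, -0.5, -1.0]
opening: 0.0287
grasp_force: 43.4
```

>>> {"op": "arm_command", "data": {"series": [[0, 0, 0, 0.14], [0, 0, 0, 0.28], [0, 0, 0, 0.42], [0, 0, 0, 0.56], [0, 0, 0, 0.7]]}}

```text
time: 15.5
ee_pos: [0.4586, -0.2134, 0.198]
tcp_rot: [-179.9, 0.1, 23.7]
wrist_force: [-0.6, 0.2, -0.7]
opening: 0.0283
grasp_force: 43.4
```

>>> {"op": "arm_command", "data": {"series": [[0, 0, 0, 0.14], [0, 0, 0, 0.28], [0, 0, 0, 0.42], [0, 0, 0, 0.42], [0, 0, 0, 0.42]]}}

```text
time: 16.0
ee_pos: [0.4588, -0.2133, 0.1987]
tcp_rot: [-180.0, 0.1, 0.2]
wrist_force: [0.2, 0.1, -1.3]
opening: 0.0286
grasp_force: 43.4
```

Run:
```python
from h import *
im,K,T=cam('wrist','w5');o=bot.get_obs();print(o['ee_pos'],o['tcp_rot'],o['wrist_force'],o['opening'],o['q'])
np.savez('w5.npz',K=K,T=T)
for t,z in(('reader',0),('bay_1',.03),('loaded_1',.03)): print(t,*marks('wrist',t,K,T,z))
cv2.imwrite('pics/w5c.png',cv2.resize(im[0:400],(780,557),interpolation=cv2.INTER_CUBIC))
```

```text
[ 0.45891661 -0.21335877  0.19896366] [-1.79967373e+02  6.48596558e-02  2.08282894e-01] [-0.29663163 -0.18928374 -0.73745103] 0.028521512260479283 [-2.49356954e+01 -1.52394404e+00 -1.74041386e-01  9.14224793e+01
  1.97654463e-03  1.54856039e+02]
reader
bay_1 (0.8, array([394.2, 115.8]), array([ 537.4, -331.4,   30. ])) (0.71, array([165.4, 121.9]), array([530.5, -99.6,  30. ]))
loaded_1 (0.94, array([225.7, 118.6]), array([ 534. , -161.1,   30. ])) (0.79, array([338.6, 118.6]), array([ 534.5, -275.5,   30. ]))
```

View pics/w5c.png

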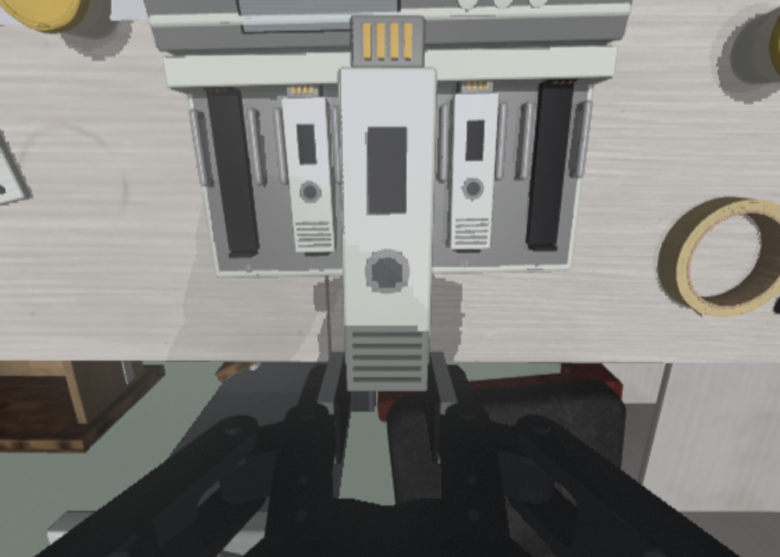

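The reader shows clearly: beds 1, 3 and 5 are empty, the loaded cartridge tails end near (314,251) and (470,249), and the held cartridge is centred.

Run:
```python
from h import *
d=np.load('w5.npz');K,T=d['K'],d['T'];k=560/780
im=cv2.imread('pics/w5.png')
for n,p,z in(('2tailL',(295.5,252),.042),('2tailR',(333.5,250),.042),('2shL',(283,97),.042),('2shR',(326,96),.042),('4tailL',(450,248.5),.042),('4tailR',(490,248.5),.042),('4shL',(453,94),.042),('4shR',(498,94),.042),('frontL',(217,275),.022),('frontR',(572,270),.022),('bed1nearL',(230,256),.03),('bed1nearR',(258,254),.03),('bed5nearL',(527,248),.03),('bed5nearR',(556,248),.03)):
    print(n,(w(np.array(p)*k,K,T,z)*1000).round(1))
```

```text
2tailL [ 472.2 -145.9   42. ]
2tailR [ 473.8 -174.4   42. ]
2shL [ 577.5 -144.4   42. ]
2shR [ 578.2 -173.1   42. ]
4tailL [ 475.4 -261.1   42. ]
4tailR [ 475.5 -290.9   42. ]
4shL [ 579.8 -257.6   42. ]
4shR [ 579.9 -287.5   42. ]
frontL [448.4 -76.5  22. ]
frontR [ 453.9 -363.7   22. ]
bed1nearL [466.1 -92.   30. ]
bed1nearR [ 467.8 -113.9   30. ]
bed5nearL [ 473.5 -322.5   30. ]
bed5nearR [ 473.6 -345.    30. ]
```

>>> {"op": "arm_command", "data": {"series": [[-0.01, 0.005, 0.02, -0.019], [-0.01, 0.005, 0.06, -0.019], [-0.01, 0.005, 0.1, -0.019], [-0.01, 0.005, 0.135, -0.019], [-0.01, 0.005, 0.149, -0.019]]}}

```text
time: 16.7
ee_pos: [0.4475, -0.2176, 0.0475]
tcp_rot: [-179.9, 0.2, 1.1]
wrist_force: [-0.5, 0.3, -0.9]
opening: 0.0286
grasp_force: 43.4
```

>>> {"op": "arm_command", "data": {"series": [[0.004, 0, 0.002, 0], [0.008, 0, 0.004, 0], [0.008, 0, 0.006, 0], [0.008, 0, 0.008, 0], [0.008, 0, 0.009, 0]]}}

```text
time: 17.2
ee_pos: [0.4575, -0.2185, 0.0424]
tcp_rot: [180.0, -0.1, 1.1]
wrist_force: [-0.0, 0.3, -1.5]
opening: 0.0285
grasp_force: 43.4
```

Run:
```python
from h import *
im,K,T=cam('wrist','w6');o=bot.get_obs();print(o['ee_pos'],o['tcp_rot'],o['wrist_force'],o['opening'])
np.savez('w6.npz',K=K,T=T)
cv2.imwrite('pics/w6c.png',cv2.resize(im[0:300,130:430],(600,600),interpolation=cv2.INTER_CUBIC))
```

```text
[ 0.45733949 -0.21838299  0.04212526] [ 1.79983026e+02 -2.92609852e-02  1.08223746e+00] [-0.38419917  0.15404638 -1.67367732] 0.028661335010788498
```

View pics/w6c.png

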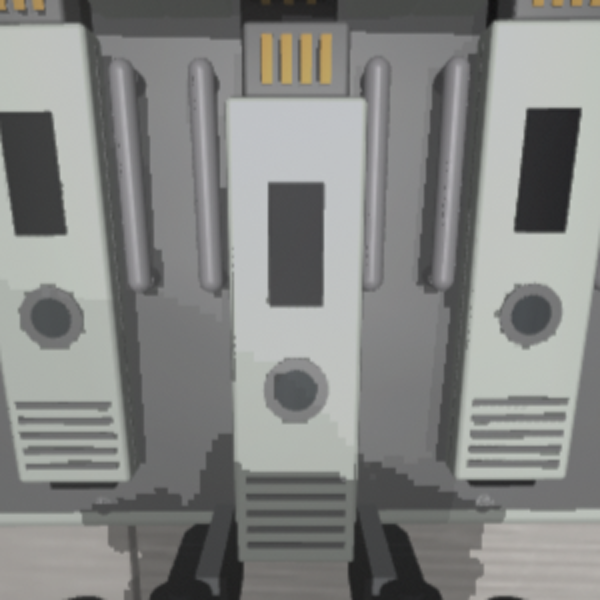

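The cartridge lies over bay 3 with its nose at (297, 22-95) and the bay's middle near column 291, so I need about 1 mm to the left. The tilt is good.

>>> {"op": "arm_command", "data": {"series": [[0.003, -0.0012, 0.001, 0], [0.006, -0.0012, 0.001, -0.004], [0.009, -0.0012, 0.001, -0.004], [0.012, -0.0012, 0.001, -0.004], [0.015, -0.0012, 0.001, -0.004]]}}

```text
time: 17.75
ee_pos: [0.4712, -0.2167, 0.0403]
tcp_rot: [-180.0, 0.2, 1.3]
wrist_force: [-5.4, -0.3, -0.2]
opening: 0.0284
grasp_force: 43.4
```

>>> {"op": "arm_command", "data": {"series": [[0.001, 0, 0, 0], [0.002, 0, 0, 0], [0.003, 0, 0, 0], [0.004, 0, 0, 0], [0.005, 0, 0, 0]]}}

```text
time: 18.25
ee_pos: [0.4757, -0.2165, 0.0401]
tcp_rot: [-180.0, 0.2, 1.3]
wrist_force: [-6.9, -0.5, -0.9]
opening: 0.0288
grasp_force: 43.5
```

>>> {"op": "arm_command", "data": {"series": [[0.001, 0, 0, 0], [0.001, 0, 0, 0], [0.002, 0, 0, 0], [0.002, 0, 0, 0], [0.002, 0, 0, 0]]}}

```text
time: 18.75
ee_pos: [0.4776, -0.2164, 0.04]
tcp_rot: [-180.0, 0.2, 1.3]
wrist_force: [-7.3, -0.2, -0.4]
opening: 0.0285
grasp_force: 43.4
```

>>> {"op": "arm_command", "data": {"series": [[0.001, 0, 0, 0], [0.001, 0, 0, 0], [0.002, 0, 0, 0], [0.002, 0, 0, 0], [0.002, 0, 0, 0]]}}

```text
time: 19.25
ee_pos: [0.4793, -0.2164, 0.0399]
tcp_rot: [-180.0, 0.3, 1.3]
wrist_force: [-8.5, -1.0, -1.3]
opening: 0.0281
grasp_force: 43.4
```

>>> {"op": "arm_command", "data": {"series": [[0.001, 0, 0, 0], [0.001, 0, 0, 0], [0.0015, 0, 0, 0], [0.0015, 0, 0, 0], [0.0015, 0, 0, 0]]}}

```text
time: 19.75
ee_pos: [0.4795, -0.2163, 0.0394]
tcp_rot: [-179.9, 0.4, 1.3]
wrist_force: [-14.0, -1.3, -0.6]
opening: 0.0286
grasp_force: 43.5
```

>>> {"op": "arm_command", "data": {"series": [[-0.0015, 0, 0, 0], [-0.003, 0, 0, 0], [-0.003, 0, 0.002, 0], [-0.003, 0, 0.004, 0], [-0.003, 0, 0.006, 0]]}}

```text
time: 20.25
ee_pos: [0.4787, -0.2165, 0.0344]
tcp_rot: [-180.0, 0.1, 1.3]
wrist_force: [-5.9, -1.1, 0.9]
opening: 0.0288
grasp_force: 43.7
```

>>> {"op": "arm_command", "data": {"series": [[0, 0, 0.002, 0], [0, 0, 0.004, 0], [0, 0, 0.006, 0], [0, 0, 0.0075, 0], [0, 0, 0.0075, 0]]}}

```text
time: 20.75
ee_pos: [0.479, -0.2167, 0.0276]
tcp_rot: [180.0, 0.1, 1.3]
wrist_force: [-7.0, 0.3, 3.7]
opening: 0.0286
grasp_force: 44.1
```

>>> {"op": "arm_command", "data": {"series": [[0, 0, 0.001, 0], [0, 0, 0.001, 0], [0, 0, 0.001, 0], [0, 0, 0.001, 0], [0, 0, 0.001, 0]], "hand": 0.045}}

```text
time: 21.25
ee_pos: [0.4798, -0.2167, 0.0263]
tcp_rot: [180.0, -0.0, 1.3]
wrist_force: [0.7, 0.1, 0.3]
opening: 0.0451
grasp_force: 0.0
```

>>> {"op": "arm_command", "data": {"series": [[0, 0, 0, 0], [0, 0, -0.02, 0], [0, 0, -0.05, 0], [0, 0, -0.09, 0], [0, 0, -0.13, 0]]}}

```text
time: 21.75
ee_pos: [0.4793, -0.2165, 0.1575]
tcp_rot: [-180.0, 0.0, 1.3]
wrist_force: [-0.3, 0.2, 0.6]
opening: 0.0449
grasp_force: 0.0
```

Run:
```python
from h import *
im,K,T=cam('wrist','w7');o=bot.get_obs();print(o['ee_pos'],o['tcp_rot'],o['wrist_force'],o['opening'])
np.savez('w7.npz',K=K,T=T)
for t,z in(('reader',0),('bay_1',.03),('loaded_1',.03)): print(t,*marks('wrist',t,K,T,z))
s,_,_=cam('scene');cv2.imwrite('pics/s7.png',s)
a=cv2.resize(im[40:250,130:430],(600,420),interpolation=cv2.INTER_CUBIC); 
cv2.imwrite('pics/w7c.png',a)
```

```text
[ 0.4812014  -0.21735254  0.16473494] [179.79861339  -0.4231949    1.30616483] [-1.58928195  0.28048948  5.03728946] 0.04509761007792247
reader (0.7, array([404.9, 143.4]), array([ 534.2, -343.5,    0. ]))
bay_1 (0.83, array([404. , 143.3]), array([ 536.8, -329.9,   30. ])) (0.73, array([150.3, 142.9]), array([ 531.8, -101.3,   30. ]))
loaded_1 (0.89, array([340.9, 140.5]), array([ 537.9, -272.8,   30. ])) (0.88, array([213.8, 145. ]), array([ 531.3, -158.4,   30. ]))
```

View pics/w7c.png

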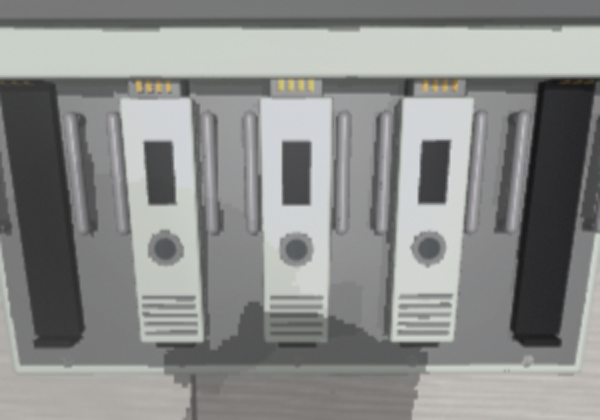

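Bay 3 is seated just like its neighbours: tail at row 341 with the stop behind it. Second cycle next.

>>> {"op": "arm_command", "data": {"series": [[0.001, -0.035, 0, 0], [0.002, -0.075, 0, 0], [0.003, -0.115, 0, 0], [0.004, -0.155, 0, 0], [0.005, -0.195, 0, 0]]}}

```text
time: 22.5
ee_pos: [0.4792, -0.0201, 0.1545]
tcp_rot: [-180.0, 0.1, 1.3]
wrist_force: [0.4, 0.3, -0.3]
opening: 0.0451
grasp_force: 0.0
```

>>> {"op": "arm_command", "data": {"series": [[0.001, -0.04, 0, 0], [0.002, -0.08, 0, 0], [0.003, -0.12, 0, 0], [0.004, -0.16, 0, 0], [0.005, -0.2, 0, 0]]}}

```text
time: 23.0
ee_pos: [0.488, 0.0523, 0.1559]
tcp_rot: [-178.0, 0.1, 5.0]
wrist_force: [0.2, -0.2, 0.2]
opening: 0.0447
grasp_force: 0.0
```

>>> {"op": "arm_command", "data": {"series": [[0.001, -0.04, 0, -0.14], [0.002, -0.08, 0, -0.28], [0.003, -0.12, 0, -0.42], [0.004, -0.15, 0, -0.56], [0.005, -0.183, 0, -0.7]]}}

```text
time: 23.5
ee_pos: [0.4771, 0.2357, 0.1627]
tcp_rot: [-178.4, -1.3, 45.3]
wrist_force: [0.0, -0.4, 0.4]
opening: 0.0448
grasp_force: 0.0
```

>>> {"op": "arm_command", "data": {"series": [[0, 0, 0, -0.14], [0, 0, 0, -0.28], [0, 0, 0, -0.42], [0, 0, 0, -0.56], [0, 0, 0, -0.7]]}}

```text
time: 24.0
ee_pos: [0.4774, 0.2344, 0.1626]
tcp_rot: [-179.6, -2.0, 85.5]
wrist_force: [0.2, 0.2, -0.2]
opening: 0.0452
grasp_force: 0.0
```

>>> {"op": "arm_command", "data": {"series": [[0, 0, 0, -0.14], [0, 0, 0, -0.28], [0, 0, 0, -0.376], [0, 0, 0, -0.376], [0, 0, 0, -0.376]]}}

```text
time: 24.5
ee_pos: [0.4771, 0.2347, 0.1627]
tcp_rot: [179.7, -2.0, 106.6]
wrist_force: [0.2, 0.0, 0.4]
opening: 0.0447
grasp_force: 0.0
```

Joint 6 reached its limit during that transit, so the tool now leans about 2°. From here I'll rotate before translating, and work out the moves with the lean included.

```bash
cat >> h.py <<'E'
def go(x,y,z,yaw=None):
    o=bot.get_obs();M=R.from_euler('xyz',o['tcp_rot'],degrees=True).as_matrix()
    d=M.T@(np.array([x,y,z])-o['ee_pos'])
    print('go',d.round(4),'turn',None if yaw is None else round(-np.radians(yaw-o['tcp_rot'][2]),3))
E
python3 - <<'E'
from h import *
o=bot.get_obs();print(o['q'].round(2),o['ee_pos'],o['tcp_rot'])
go(.482,.3605,.1,103); go(.482,.3605,.036)
M=R.from_euler('xyz',o['tcp_rot'],degrees=True).as_matrix()
print('down .1 ->',M.T@[0,0,-.1])
M=R.from_euler('z',-3.6,degrees=True).as_matrix()@M
print('at yaw103: down',M.T@[0,0,-.1],'dispx -.1',M.T@(-.1*np.array([np.cos(1.7994),np.sin(1.7994),0])))
M=R.from_euler('z',-101.7,degrees=True).as_matrix()@M
print('at yaw1.3: same tool-z tilt is kept in world; check separately')
E
```

```text
[25.17  0.95 -1.73 86.68  1.93 98.63] [0.47709586 0.23473512 0.16266201] [179.66573887  -1.99861082 106.55609485]
go [0.1169 0.0401 0.067 ] turn 0.062
go [0.1147 0.0398 0.131 ] turn None
down .1 -> [-0.00348753 -0.00058304  0.09993747]
at yaw103: down [-0.00348753 -0.00058304  0.09993747] dispx -.1 [-0.09993886  0.00026806 -0.00348601]
at yaw1.3: same tool-z tilt is kept in world; check separately
```

>>> {"op": "arm_command", "data": {"series": [[0.03, 0.01, 0, 0.02], [0.06, 0.02, 0.015, 0.04], [0.09, 0.03, 0.035, 0.062], [0.1169, 0.0401, 0.067, 0.062], [0.1169, 0.0401, 0.067, 0.062]]}}

```text
time: 25.0
ee_pos: [0.4794, 0.3626, 0.0952]
tcp_rot: [-179.9, -1.9, 103.2]
wrist_force: [-0.5, -1.2, -1.3]
opening: 0.0453
grasp_force: 0.0
```

Run:
```python
from h import *
o=bot.get_obs();print(o['ee_pos'],o['tcp_rot'])
go(.482,.3605,.036,103)
```

```text
[0.47937632 0.36255276 0.09521734] [-179.90068279   -1.91089739  103.21167673]
go [-0.0046  0.0022  0.0591] turn 0.004
```

>>> {"op": "arm_command", "data": {"series": [[-0.002, 0.002, 0.02, 0.004], [-0.004, 0.002, 0.04, 0.004], [-0.0046, 0.002, 0.059, 0.004], [-0.0046, 0.002, 0.059, 0.004], [-0.0046, 0.002, 0.059, 0.004]]}}

```text
time: 25.5
ee_pos: [0.484, 0.3588, 0.0419]
tcp_rot: [179.8, -2.0, 102.9]
wrist_force: [0.1, -0.2, 1.1]
opening: 0.045
grasp_force: 0.0
```

>>> {"op": "arm_command", "data": {"series": [[0, 0, 0, 0], [0, 0, 0, 0], [0, 0, 0, 0], [0, 0, 0, 0], [0, 0, 0, 0]], "hand": 0.02, "grip_force": 40}}

```text
time: 26.0
ee_pos: [0.4826, 0.359, 0.0431]
tcp_rot: [179.9, -2.1, 103.0]
wrist_force: [-10.2, -4.9, 9.2]
opening: 0.0287
grasp_force: 40.2
```

>>> {"op": "arm_command", "data": {"series": [[-0.01, 0, -0.0004, 0], [-0.02, 0, -0.0007, 0], [-0.03, 0, -0.001, 0], [-0.04, 0, -0.0014, 0], [-0.046, 0, -0.0016, 0]]}}

```text
time: 26.5
ee_pos: [0.4929, 0.3147, 0.0431]
tcp_rot: [179.9, -2.2, 103.1]
wrist_force: [-12.0, 1.6, 8.3]
opening: 0.0292
grasp_force: 40.1
```

>>> {"op": "arm_command", "data": {"series": [[-0.002, 0, 0, 0], [-0.004, 0, 0, 0], [-0.006, 0, 0, 0], [-0.008, 0, 0, 0], [-0.008, 0, 0, 0]]}}

```text
time: 27.0
ee_pos: [0.494, 0.3101, 0.0432]
tcp_rot: [179.8, -2.5, 103.2]
wrist_force: [-15.3, 16.2, 8.1]
opening: 0.0287
grasp_force: 39.9
```

>>> {"op": "arm_command", "data": {"series": [[0.01, 0, 0.0004, 0], [0.02, 0, 0.0007, 0], [0.03, 0, 0.001, 0], [0.04, 0, 0.0014, 0], [0.05, 0, 0.0017, 0]]}}

```text
time: 27.5
ee_pos: [0.4835, 0.3556, 0.0431]
tcp_rot: [179.8, -2.1, 103.0]
wrist_force: [-10.7, -4.9, 10.3]
opening: 0.0285
grasp_force: 40.4
```

>>> {"op": "arm_command", "data": {"series": [[0.002, 0, 0, 0], [0.004, 0, 0, 0], [0.006, 0, 0, 0], [0.008, 0, 0, 0], [0.008, 0, 0, 0]]}}

```text
time: 28.0
ee_pos: [0.4826, 0.3592, 0.0429]
tcp_rot: [179.9, -1.6, 102.9]
wrist_force: [-4.7, -23.9, 14.1]
opening: 0.029
grasp_force: 40.8
```

>>> {"op": "arm_command", "data": {"series": [[0, 0, 0, 0], [0, 0, 0, 0], [0.001, 0, -0.03, 0], [0.002, 0, -0.06, 0], [0.003, 0, -0.09, 0]], "hand": 0.05}}

```text
time: 28.5
ee_pos: [0.4826, 0.3632, 0.1329]
tcp_rot: [179.7, -2.1, 103.0]
wrist_force: [0.4, 0.6, -0.5]
opening: 0.0498
grasp_force: 0.0
```

Run:
```python
from h import *
o=bot.get_obs();print(o['ee_pos'],o['tcp_rot'])
go(.5425,.1015,.125,103.1)
```

```text
[0.48261339 0.36322823 0.13294416] [179.72948761  -2.06073331 103.03522434]
go [-0.2686 -0.0007 -0.0017] turn -0.001
```

>>> {"op": "arm_command", "data": {"series": [[-0.045, 0, 0, 0], [-0.09, 0, 0, 0], [-0.135, 0, 0, 0], [-0.18, 0, -0.001, 0], [-0.225, -0.0007, -0.0017, 0]]}}

```text
time: 29.0
ee_pos: [0.5331, 0.1423, 0.1258]
tcp_rot: [179.7, -2.0, 103.1]
wrist_force: [0.8, -0.8, -0.2]
opening: 0.0501
grasp_force: 0.0
```

>>> {"op": "arm_command", "data": {"series": [[-0.03, 0, 0, 0], [-0.0436, 0, 0, 0], [-0.0436, 0, 0, 0], [-0.0436, 0, 0, 0], [-0.0436, 0, 0, 0]]}}

```text
time: 29.5
ee_pos: [0.5423, 0.1024, 0.1235]
tcp_rot: [179.8, -2.0, 103.1]
wrist_force: [0.5, 0.5, 0.9]
opening: 0.0497
grasp_force: 0.0
```

Run:
```python
from h import *
o=bot.get_obs();print(o['ee_pos'],o['tcp_rot'])
go(.5425,.1015,.0155,103.1)
im,K,T=cam('wrist','w8')
v=[.5180,.2065,1.79937];c,s=np.cos(v[2]),np.sin(v[2])
B=lambda a,b,z: pj([v[0]+c*a-s*b,v[1]+s*a+c*b,z],K,T).round(1)
print(B(-.108,.015,.03),B(-.108,-.015,.03))
g=im.mean(2); u=B(-.108,0,.03)
print(u,[int(x) for x in g[int(u[1])-25:int(u[1])+20,int(u[0])]])
r=int(u[1])-4; print([int(x) for x in g[r,int(u[0])-24:int(u[0])+24]])
```

```text
[0.54233011 0.10242479 0.12353734] [179.76188911  -2.04070085 103.10893414]
go [-0.0048 -0.0005  0.1079] turn 0.0
[258.4 216.3] [293.6 216.2]
[276.  216.3] [88, 76, 88, 104, 103, 91, 77, 89, 104, 100, 83, 78, 93, 104, 101, 85, 79, 93, 105, 99, 80, 81, 98, 106, 105, 95, 74, 74, 78, 79, 79, 80, 80, 79, 80, 78, 80, 88, 106, 108, 108, 109, 112, 128, 149]
[120, 119, 118, 119, 119, 120, 118, 116, 102, 104, 103, 91, 82, 81, 80, 81, 81, 81, 80, 80, 81, 81, 81, 82, 81, 82, 80, 81, 82, 80, 81, 81, 82, 81, 82, 81, 82, 81, 82, 90, 106, 106, 102, 104, 105, 105, 105, 107]
```

>>> {"op": "arm_command", "data": {"series": [[-0.001, 0, 0.03, 0], [-0.002, 0, 0.06, 0], [-0.003, 0, 0.085, 0], [-0.0048, 0, 0.1, 0], [-0.0048, -0.0005, 0.108, 0]]}}

```text
time: 30.05
ee_pos: [0.5419, 0.1007, 0.014]
tcp_rot: [179.9, -2.0, 103.1]
wrist_force: [-0.2, -0.3, -0.3]
opening: 0.0502
grasp_force: 0.0
```

>>> {"op": "arm_command", "data": {"series": [[0, 0, 0, 0], [0, 0, 0, 0], [0, 0, 0, 0], [0, 0, 0, 0], [0, 0, 0, 0]]}}

```text
time: 30.55
ee_pos: [0.5429, 0.1002, 0.0159]
tcp_rot: [179.7, -2.0, 103.0]
wrist_force: [-0.5, 0.4, -0.6]
opening: 0.0495
grasp_force: 0.0
```

>>> {"op": "arm_command", "data": {"series": [[0, 0, 0, 0], [0, 0, 0, 0], [0, 0, 0, 0], [0, 0, 0, 0], [0, 0, 0, 0]], "hand": 0.02, "grip_force": 40}}

```text
time: 31.05
ee_pos: [0.5427, 0.1002, 0.0157]
tcp_rot: [179.8, -2.0, 103.0]
wrist_force: [-1.0, -0.4, 4.9]
opening: 0.0286
grasp_force: 39.8
```

>>> {"op": "arm_command", "data": {"series": [[-0.01, 0, -0.0004, 0], [-0.022, 0, -0.0008, 0], [-0.034, 0, -0.0012, 0], [-0.046, 0, -0.0016, 0], [-0.056, 0, -0.002, 0]]}}

```text
time: 31.55
ee_pos: [0.5554, 0.0453, 0.0154]
tcp_rot: [179.8, -2.1, 103.0]
wrist_force: [0.2, 1.7, 2.4]
opening: 0.029
grasp_force: 39.5
```

>>> {"op": "arm_command", "data": {"series": [[0, 0, -0.003, 0], [0, 0, -0.006, 0], [0, 0, -0.009, 0], [0, 0, -0.012, 0], [0, 0, -0.015, 0]]}}

```text
time: 32.05
ee_pos: [0.555, 0.0454, 0.0303]
tcp_rot: [179.8, -2.0, 103.1]
wrist_force: [0.4, 0.6, -2.7]
opening: 0.0283
grasp_force: 39.8
```

>>> {"op": "arm_command", "data": {"series": [[-0.01, 0, -0.0004, 0], [-0.02, 0, -0.0007, 0], [-0.03, 0, -0.001, 0], [-0.04, 0, -0.0014, 0], [-0.045, 0, -0.0016, 0]]}}

```text
time: 32.55
ee_pos: [0.5657, -0.0001, 0.0303]
tcp_rot: [179.8, -2.0, 103.0]
wrist_force: [-0.2, 0.2, -0.9]
opening: 0.0284
grasp_force: 40.1
```

>>> {"op": "arm_command", "data": {"series": [[-0.01, 0, -0.02, 0], [-0.02, 0, -0.05, 0], [-0.02, 0, -0.08, 0], [-0.02, 0, -0.11, 0], [-0.02, 0, -0.125, 0]]}}

```text
time: 33.05
ee_pos: [0.5713, -0.0232, 0.1573]
tcp_rot: [179.6, -2.0, 103.0]
wrist_force: [0.7, -0.1, -1.3]
opening: 0.0287
grasp_force: 40.1
```

```bash
cat > tilt.py <<'E'
from h import *
from scipy.optimize import least_squares
import sys
im,K,T=cam('wrist',sys.argv[1]);o=bot.get_obs();g=im.mean(2)
print(o['ee_pos'],o['tcp_rot'],o['wrist_force'].round(1),o['opening'])
p=o['ee_pos'];y=np.radians(o['tcp_rot'][2]);X=np.array([np.cos(y),np.sin(y),0]);Y=np.array([-np.sin(y),np.cos(y),0]);Z=np.array([0,0,1])
def pt(a,b,th,a0): return p+X*(a0+a*np.cos(th)+.012*np.sin(th))+Y*b+Z*(.003+.005*np.sin(th)+.012*np.cos(th)-a*np.sin(th))
for deg in (4,6,8,10): print(deg,[pj(pt(a,b,np.radians(deg),0),K,T).round(1) for a,b in((0,0),(.106,0),(.106,.015),(.106,-.015),(.12,0))])
print('col278',[int(x) for x in g[0:70:2,278]]);print('tail',[int(x) for x in g[264:296,278]])
for r in(56,64): print(r,[int(x) for x in g[r,230:326:2]])
E
python3 tilt.py w9
```

```text
[ 0.57170277 -0.02310377  0.15865851] [179.50521751  -1.94781344 103.02130465] [-0.5 -0.5  0.9] 0.02867347698547713
4 [array([277.2, 279.8]), array([277. ,  42.3]), array([240.8,  42.2]), array([313.2,  42.4]), array([277. ,   4.3])]
6 [array([277.2, 279.2]), array([277. ,  44.3]), array([241.7,  44.2]), array([312.2,  44.4]), array([276.9,   7.9])]
8 [array([277.2, 278.6]), array([276.9,  46.5]), array([242.6,  46.5]), array([311.2,  46.6]), array([276.9,  11.8])]
10 [array([277.2, 277.9]), array([276.9,  49. ]), array([243.4,  48.9]), array([310.3,  49. ]), array([276.8,  15.8])]
col278 [70, 71, 75, 80, 75, 106, 111, 108, 98, 81, 80, 83, 107, 111, 110, 111, 111, 112, 111, 108, 110, 113, 102, 129, 163, 166, 166, 166, 166, 167, 166, 166, 166, 165, 166]
tail [101, 102, 97, 84, 69, 68, 80, 100, 101, 102, 101, 101, 104, 130, 164, 169, 169, 169, 168, 168, 168, 168, 168, 168, 169, 169, 168, 168, 169, 169, 168, 168]
56 [148, 118, 173, 174, 176, 173, 133, 150, 165, 165, 165, 165, 165, 165, 166, 165, 165, 165, 166, 166, 166, 166, 166, 166, 166, 166, 166, 167, 167, 167, 167, 166, 167, 166, 167, 166, 167, 167, 167, 167, 156, 134, 177, 177, 173, 126, 141, 145]
64 [149, 142, 169, 174, 173, 134, 92, 147, 165, 166, 165, 165, 165, 166, 165, 166, 166, 166, 166, 166, 166, 167, 165, 165, 166, 166, 166, 165, 166, 166, 166, 166, 166, 167, 167, 167, 167, 167, 167, 167, 154, 123, 175, 177, 173, 129, 144, 147]
```

Run:
```python
from h import *
go(.447,-.101,.17,1.3)
```

```text
go [-0.0474 -0.1389 -0.0142] turn 1.775
```

>>> {"op": "arm_command", "data": {"series": [[-0.012, -0.035, -0.01, 0], [-0.024, -0.07, -0.0142, 0.14], [-0.036, -0.105, -0.0142, 0.28], [-0.0474, -0.1389, -0.0142, 0.42], [-0.0474, -0.1389, -0.0142, 0.56]]}}

```text
time: 33.6
ee_pos: [0.4429, -0.102, 0.1656]
tcp_rot: [-179.0, -1.8, 70.5]
wrist_force: [1.6, -0.2, -1.0]
opening: 0.0284
grasp_force: 40.2
```

>>> {"op": "arm_command", "data": {"series": [[0, 0, 0, 0.14], [0, 0, 0, 0.28], [0, 0, 0, 0.42], [0, 0, 0, 0.56], [0, 0, 0, 0.7]]}}

```text
time: 34.1
ee_pos: [0.4455, -0.1006, 0.1651]
tcp_rot: [-178.1, -0.8, 30.5]
wrist_force: [-0.5, -0.2, -1.7]
opening: 0.0284
grasp_force: 40.2
```

>>> {"op": "arm_command", "data": {"series": [[0, 0, 0, 0.14], [0, 0, 0, 0.28], [0, 0, 0, 0.42], [0, 0, 0, 0.515], [0, 0, 0, 0.515]]}}

```text
time: 34.6
ee_pos: [0.4455, -0.1005, 0.1652]
tcp_rot: [-177.9, 0.3, 1.3]
wrist_force: [0.7, 0.3, -0.6]
opening: 0.0285
grasp_force: 40.2
```

Run:
```python
from h import *
o=bot.get_obs();print(o['ee_pos'],o['tcp_rot'],o['q'])
go(.450,-.101,.047,1.3)
```

```text
[ 0.44549882 -0.10053962  0.16520873] [-177.94759659    0.28760531    1.26038569] [-13.90645501  -7.80258715  -9.78880957  88.82852063   1.90564417
 164.82476049]
go [0.0051 0.0048 0.1181] turn -0.001
```

>>> {"op": "arm_command", "data": {"series": [[0.001, 0.0012, 0.03, 0], [0.002, 0.0025, 0.06, 0], [0.003, 0.0036, 0.09, 0], [0.004, 0.0044, 0.11, 0], [0.005, 0.0048, 0.118, 0]]}}

```text
time: 35.1
ee_pos: [0.4489, -0.1008, 0.0456]
tcp_rot: [-177.9, 0.4, 1.5]
wrist_force: [0.1, -0.2, -0.4]
opening: 0.029
grasp_force: 40.2
```

>>> {"op": "arm_command", "data": {"series": [[0, 0, 0.002, 0], [0, 0, 0.004, 0], [0, 0, 0.005, 0], [0, 0, 0.005, 0], [0, 0, 0.005, 0]]}}

```text
time: 35.6
ee_pos: [0.4508, -0.1011, 0.044]
tcp_rot: [-178.0, 0.1, 1.3]
wrist_force: [-0.1, -0.1, 0.1]
opening: 0.0287
grasp_force: 40.2
```

Run:
```python
from h import *
im,K,T=cam('wrist','w10');o=bot.get_obs();print(o['ee_pos'],o['tcp_rot'],o['wrist_force'].round(1),o['opening'])
cv2.imwrite('pics/w10c.png',cv2.resize(im[0:300,130:430],(600,600),interpolation=cv2.INTER_CUBIC))
```

```text
[ 0.4506847  -0.10102986  0.04386587] [-1.77985627e+02  1.52360094e-01  1.34013927e+00] [-0.2  0.  -0.8] 0.028465615801625755
```

View pics/w10c.png

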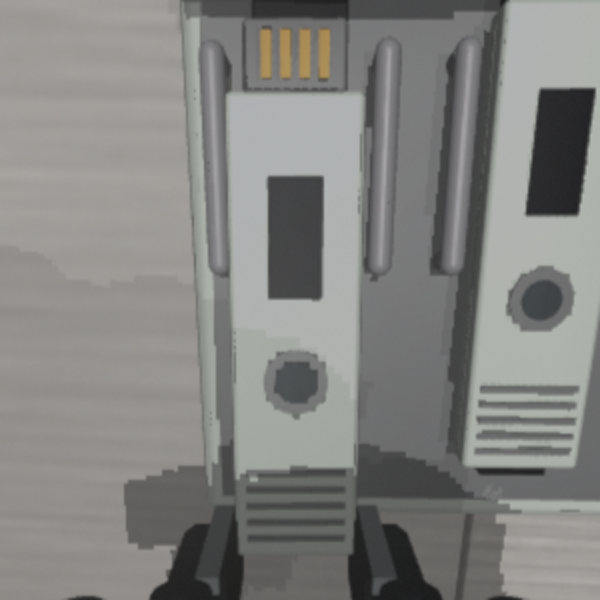

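The cartridge lies over bay 1 between its bars. The bay's middle is near column 299 and the cartridge near 295.5, so I need about 0.8 mm to the right.

>>> {"op": "arm_command", "data": {"series": [[0.003, 0.0008, 0.001, 0], [0.006, 0.0008, 0.002, 0], [0.01, 0.0008, 0.003, 0], [0.014, 0.0008, 0.003, 0], [0.018, 0.0008, 0.003, 0]]}}

```text
time: 36.15
ee_pos: [0.468, -0.1012, 0.0399]
tcp_rot: [-178.0, 0.3, 1.3]
wrist_force: [-5.6, -1.1, -0.0]
opening: 0.0283
grasp_force: 40.2
```

>>> {"op": "arm_command", "data": {"series": [[0.001, 0, 0, 0], [0.002, 0, 0, 0], [0.003, 0, 0, 0], [0.004, 0, 0, 0], [0.005, 0, 0, 0]]}}

```text
time: 36.65
ee_pos: [0.4729, -0.1011, 0.0401]
tcp_rot: [-178.0, 0.3, 1.3]
wrist_force: [-5.3, 0.6, -0.0]
opening: 0.0289
grasp_force: 40.3
```

>>> {"op": "arm_command", "data": {"series": [[0.001, 0, 0, 0], [0.001, 0, 0, 0], [0.002, 0, 0, 0], [0.002, 0, 0, 0], [0.002, 0, 0, 0]]}}

```text
time: 37.15
ee_pos: [0.4747, -0.101, 0.04]
tcp_rot: [-178.0, 0.3, 1.3]
wrist_force: [-6.9, -1.0, -0.1]
opening: 0.0287
grasp_force: 40.3
```

>>> {"op": "arm_command", "data": {"series": [[0.0005, 0, 0, 0], [0.001, 0, 0, 0], [0.0015, 0, 0, 0], [0.0015, 0, 0, 0], [0.0015, 0, 0, 0]]}}

```text
time: 37.65
ee_pos: [0.4751, -0.1009, 0.0395]
tcp_rot: [-178.0, 0.4, 1.3]
wrist_force: [-10.7, -0.4, -0.3]
opening: 0.0289
grasp_force: 40.4
```

>>> {"op": "arm_command", "data": {"series": [[0.0005, 0, 0, 0], [0.001, 0, 0, 0], [0.0015, 0, 0, 0], [0.0015, 0, 0, 0], [0.0015, 0, 0, 0]]}}

```text
time: 38.15
ee_pos: [0.4753, -0.1009, 0.039]
tcp_rot: [-177.9, 0.6, 1.3]
wrist_force: [-15.9, -1.3, 0.9]
opening: 0.0287
grasp_force: 40.5
```

>>> {"op": "arm_command", "data": {"series": [[-0.002, 0, 0, 0], [-0.0035, 0, 0, 0], [-0.0035, 0, 0.002, 0], [-0.0035, 0, 0.004, 0], [-0.0035, 0, 0.006, 0]]}}

```text
time: 38.65
ee_pos: [0.4743, -0.1009, 0.0341]
tcp_rot: [-178.0, 0.3, 1.3]
wrist_force: [-6.3, -0.7, 0.8]
opening: 0.0288
grasp_force: 40.5
```

>>> {"op": "arm_command", "data": {"series": [[0, 0, 0.002, 0], [0, 0, 0.004, 0], [0, 0, 0.006, 0], [0, 0, 0.007, 0], [0, 0, 0.007, 0]]}}

```text
time: 39.15
ee_pos: [0.4745, -0.1006, 0.0283]
tcp_rot: [-178.0, 0.2, 1.3]
wrist_force: [-10.3, 1.2, 9.8]
opening: 0.0288
grasp_force: 41.5
```

>>> {"op": "arm_command", "data": {"series": [[0, 0, 0.001, 0], [0, 0, 0.001, 0], [0, 0, 0.001, 0], [0, 0, 0.001, 0], [0, 0, 0.001, 0]], "hand": 0.045}}

```text
time: 39.65
ee_pos: [0.475, -0.1006, 0.0263]
tcp_rot: [-178.0, 0.2, 1.3]
wrist_force: [-0.8, -0.3, -0.7]
opening: 0.0448
grasp_force: 0.0
```

>>> {"op": "arm_command", "data": {"series": [[0, 0, 0, 0], [0, -0.0007, -0.02, 0], [0, -0.0017, -0.05, 0], [0, -0.003, -0.09, 0], [0, -0.0045, -0.13, 0]]}}

```text
time: 40.15
ee_pos: [0.4749, -0.1006, 0.1575]
tcp_rot: [-178.0, 0.2, 1.3]
wrist_force: [1.1, -0.4, 1.1]
opening: 0.0447
grasp_force: 0.0
```

Run:
```python
from h import *
im,K,T=cam('wrist','w11');o=bot.get_obs();print(o['ee_pos'],o['tcp_rot'],o['wrist_force'],o['opening'])
for t,z in(('bay_1',.03),('loaded_1',.03)): print(t,*marks('wrist',t,K,T,z))
cv2.imwrite('pics/w11c.png',cv2.resize(im[40:250,180:430],(500,420),interpolation=cv2.INTER_CUBIC))
```

```text
[ 0.47702255 -0.10106473  0.16451878] [-178.0837252    -0.24781566    1.32890035] [-1.80003849  0.38875117  5.19966161] 0.04482816325354724
bay_1 (0.61, array([550.1, 140.1]), array([ 538.4, -332.7,   30. ]))
loaded_1 (0.78, array([482.4, 141.6]), array([ 535.6, -275.5,   30. ])) (0.6, array([345.1, 143.6]), array([ 530.6, -156. ,   30. ]))
```

View pics/w11c.png

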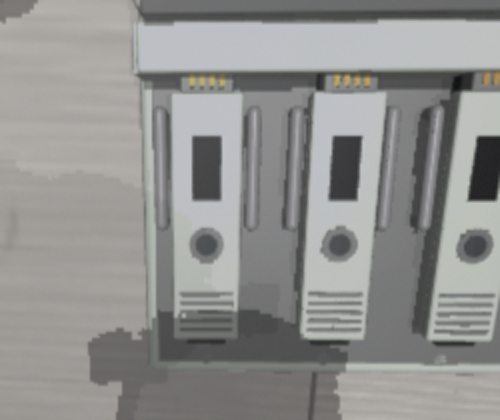

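Bay 1 is seated with its tail level with its neighbours'. Third cycle: this time I rotate as I leave the reader.

>>> {"op": "arm_command", "data": {"series": [[0, -0.01, 0, -0.14], [0, -0.04, 0, -0.28], [0, -0.08, 0, -0.42], [0, -0.12, 0, -0.56], [0, -0.16, 0, -0.7]]}}

```text
time: 40.8
ee_pos: [0.4709, 0.0605, 0.1607]
tcp_rot: [-178.3, -1.1, 41.7]
wrist_force: [1.2, -1.5, 0.7]
opening: 0.0451
grasp_force: 0.0
```

>>> {"op": "arm_command", "data": {"series": [[0, 0, 0, -0.14], [0, 0, 0, -0.28], [0, 0, 0, -0.42], [0, 0, 0, -0.56], [0, 0, 0, -0.7]]}}

```text
time: 41.3
ee_pos: [0.4711, 0.0592, 0.1606]
tcp_rot: [-179.4, -1.9, 81.9]
wrist_force: [-0.5, -0.1, -0.7]
opening: 0.0453
grasp_force: 0.0
```

>>> {"op": "arm_command", "data": {"series": [[0, 0, 0, -0.14], [0, 0, 0, -0.28], [0, 0, 0, -0.375], [0, 0, 0, -0.375], [0, 0, 0, -0.375]]}}

```text
time: 41.8
ee_pos: [0.4713, 0.0591, 0.1611]
tcp_rot: [179.9, -2.0, 102.9]
wrist_force: [-0.5, -0.3, -0.7]
opening: 0.0443
grasp_force: 0.0
```

Run:
```python
from h import *
o=bot.get_obs();print(o['ee_pos'],o['tcp_rot'],o['q'])
go(.482,.3605,.15,103);go(.482,.3605,.036,103)
```

```text
[0.47128883 0.05914409 0.16110945] [179.85692759  -2.03289904 102.86356475] [ 5.9318472  -6.04678367 -8.65364033 87.49647308  2.03530516 83.06898541]
go [0.2908 0.0775 0.0216] turn -0.002
go [0.2868 0.0772 0.1356] turn -0.002
```

>>> {"op": "arm_command", "data": {"series": [[0.04, 0.0107, 0, 0], [0.08, 0.0213, 0, 0], [0.12, 0.032, 0, 0], [0.16, 0.0427, 0, 0], [0.2, 0.0533, 0, 0]]}}

```text
time: 42.3
ee_pos: [0.4782, 0.2676, 0.1689]
tcp_rot: [179.8, -2.0, 102.9]
wrist_force: [1.0, 0.5, 0.2]
opening: 0.0452
grasp_force: 0.0
```

>>> {"op": "arm_command", "data": {"series": [[0.04, 0.011, 0.005, 0], [0.08, 0.021, 0.02, 0], [0.0895, 0.024, 0.05, 0], [0.0888, 0.024, 0.075, 0], [0.088, 0.024, 0.1, 0]]}}

```text
time: 42.8
ee_pos: [0.481, 0.361, 0.0706]
tcp_rot: [179.9, -2.0, 102.9]
wrist_force: [1.3, -0.4, 0.1]
opening: 0.0451
grasp_force: 0.0
```

Run:
```python
from h import *
o=bot.get_obs();print(o['ee_pos'],o['tcp_rot'])
go(.482,.3605,.036,103)
```

```text
[0.48101661 0.36102302 0.07058241] [179.85075422  -1.99729513 102.93781106]
go [-0.0019  0.0008  0.0345] turn -0.001
```

>>> {"op": "arm_command", "data": {"series": [[-0.001, 0, 0.015, 0], [-0.002, 0, 0.0345, 0], [-0.002, 0, 0.0345, 0], [-0.002, 0, 0.0345, 0], [-0.002, 0, 0.0345, 0]]}}

```text
time: 43.3
ee_pos: [0.4825, 0.3601, 0.0394]
tcp_rot: [179.7, -2.1, 103.0]
wrist_force: [0.2, 0.9, 0.2]
opening: 0.0453
grasp_force: 0.0
```

>>> {"op": "arm_command", "data": {"series": [[0, 0, 0, 0], [0, 0, 0, 0], [0, 0, 0, 0], [0, 0, 0, 0], [0, 0, 0, 0]], "hand": 0.02, "grip_force": 40}}

```text
time: 43.8
ee_pos: [0.4822, 0.3601, 0.0395]
tcp_rot: [179.7, -2.1, 103.0]
wrist_force: [-2.1, -1.1, 5.1]
opening: 0.029
grasp_force: 41.3
```

>>> {"op": "arm_command", "data": {"series": [[-0.01, 0, -0.0004, 0], [-0.02, 0, -0.0007, 0], [-0.03, 0, -0.001, 0], [-0.04, 0, -0.0014, 0], [-0.046, 0, -0.0016, 0]]}}

```text
time: 44.3
ee_pos: [0.4927, 0.3152, 0.0395]
tcp_rot: [179.7, -2.1, 103.0]
wrist_force: [-3.5, 2.7, 6.7]
opening: 0.0291
grasp_force: 41.3
```

>>> {"op": "arm_command", "data": {"series": [[-0.002, 0, 0, 0], [-0.004, 0, 0, 0], [-0.006, 0, 0, 0], [-0.008, 0, 0, 0], [-0.008, 0, 0, 0]]}}

```text
time: 44.8
ee_pos: [0.4936, 0.3112, 0.0396]
tcp_rot: [179.7, -2.5, 103.2]
wrist_force: [-8.3, 21.0, 4.3]
opening: 0.0292
grasp_force: 41.0
```

>>> {"op": "arm_command", "data": {"series": [[0.01, 0, 0.0004, 0], [0.02, 0, 0.0007, 0], [0.03, 0, 0.001, 0], [0.04, 0, 0.0014, 0], [0.05, 0, 0.0017, 0]]}}

```text
time: 45.3
ee_pos: [0.4831, 0.3562, 0.0394]
tcp_rot: [179.7, -2.0, 103.0]
wrist_force: [-1.9, -2.8, 8.4]
opening: 0.0289
grasp_force: 41.6
```

>>> {"op": "arm_command", "data": {"series": [[0.002, 0, 0, 0], [0.004, 0, 0, 0], [0.006, 0, 0, 0], [0.008, 0, 0, 0], [0.008, 0, 0, 0]]}}

```text
time: 45.8
ee_pos: [0.4822, 0.3603, 0.0393]
tcp_rot: [179.7, -1.6, 102.9]
wrist_force: [1.9, -20.8, 11.5]
opening: 0.0288
grasp_force: 42.0
```

>>> {"op": "arm_command", "data": {"series": [[0, 0, 0, 0], [0, 0, 0, 0], [0.001, 0, -0.03, 0], [0.002, 0, -0.06, 0], [0.003, 0, -0.09, 0]], "hand": 0.05}}

```text
time: 46.3
ee_pos: [0.4805, 0.3635, 0.1291]
tcp_rot: [179.8, -2.0, 103.0]
wrist_force: [0.1, 0.0, 0.8]
opening: 0.05
grasp_force: 0.0
```

>>> {"op": "arm_command", "data": {"series": [[-0.045, 0, 0, 0], [-0.09, 0, 0, 0], [-0.135, 0, 0, 0], [-0.18, 0, -0.001, 0], [-0.225, -0.0007, -0.0017, 0]]}}

```text
time: 46.8
ee_pos: [0.531, 0.1427, 0.1221]
tcp_rot: [179.7, -2.0, 103.1]
wrist_force: [0.2, -0.8, 0.1]
opening: 0.0496
grasp_force: 0.0
```

>>> {"op": "arm_command", "data": {"series": [[-0.03, 0, 0, 0], [-0.0436, 0, 0, 0], [-0.0436, 0, 0, 0], [-0.0436, 0, 0, 0], [-0.0436, 0, 0, 0]]}}

```text
time: 47.3
ee_pos: [0.5404, 0.1029, 0.1203]
tcp_rot: [179.8, -2.0, 103.1]
wrist_force: [-0.1, -0.5, -0.3]
opening: 0.05
grasp_force: 0.0
```

Run:
```python
from h import *
o=bot.get_obs();print(o['ee_pos'],o['tcp_rot'])
go(.5425,.1012,.0155,103.1)
im,K,T=cam('wrist','w12')
v=[.5180,.2065,1.79937];c,s=np.cos(v[2]),np.sin(v[2])
B=lambda a,b,z: pj([v[0]+c*a-s*b,v[1]+s*a+c*b,z],K,T).round(1)
g=im.mean(2); u=B(-.108,0,.03)
print(u,[int(x) for x in g[int(u[1])-25:int(u[1])+20,int(u[0])]])
r=int(u[1])-4; print([int(x) for x in g[r,int(u[0])-24:int(u[0])+24]])
```

```text
[0.54040349 0.10292126 0.12031574] [179.77739314  -2.04061742 103.11069634]
go [-0.0059  0.0012  0.1047] turn 0.0
[278.1 218.4] [89, 76, 88, 104, 102, 89, 76, 89, 104, 103, 91, 76, 88, 103, 100, 83, 78, 93, 104, 98, 78, 80, 98, 106, 106, 99, 81, 74, 78, 79, 79, 79, 79, 79, 80, 79, 79, 83, 97, 116, 117, 118, 129, 150, 154]
[120, 120, 118, 119, 119, 119, 119, 117, 103, 102, 104, 97, 81, 79, 79, 80, 80, 80, 80, 80, 80, 80, 80, 80, 80, 81, 81, 81, 81, 81, 81, 82, 80, 81, 81, 81, 81, 81, 82, 84, 95, 106, 105, 99, 108, 126, 126, 111]
```

>>> {"op": "arm_command", "data": {"series": [[-0.001, 0.001, 0.03, 0], [-0.003, 0.001, 0.06, 0], [-0.004, 0.001, 0.085, 0], [-0.005, 0.001, 0.097, 0], [-0.0055, 0.001, 0.1047, 0]]}}

```text
time: 47.85
ee_pos: [0.5419, 0.1009, 0.0147]
tcp_rot: [179.8, -2.0, 103.1]
wrist_force: [0.4, -0.5, 0.9]
opening: 0.05
grasp_force: 0.0
```

>>> {"op": "arm_command", "data": {"series": [[0, 0, 0, 0], [0, 0, 0, 0], [0, 0, 0, 0], [0, 0, 0, 0], [0, 0, 0, 0]]}}

```text
time: 48.35
ee_pos: [0.5426, 0.1003, 0.0161]
tcp_rot: [179.7, -2.0, 103.0]
wrist_force: [-0.1, -0.9, -0.2]
opening: 0.0502
grasp_force: 0.0
```

>>> {"op": "arm_command", "data": {"series": [[0, 0, 0, 0], [0, 0, 0, 0], [0, 0, 0, 0], [0, 0, 0, 0], [0, 0, 0, 0]], "hand": 0.02, "grip_force": 40}}

```text
time: 48.85
ee_pos: [0.5425, 0.1003, 0.0159]
tcp_rot: [179.8, -2.0, 103.0]
wrist_force: [-1.8, 0.2, 4.9]
opening: 0.0287
grasp_force: 39.8
```

>>> {"op": "arm_command", "data": {"series": [[-0.01, 0, -0.0004, 0], [-0.022, 0, -0.0008, 0], [-0.034, 0, -0.0012, 0], [-0.046, 0, -0.0016, 0], [-0.056, 0, -0.002, 0]]}}

```text
time: 49.35
ee_pos: [0.5551, 0.0447, 0.0154]
tcp_rot: [179.8, -2.0, 103.0]
wrist_force: [-0.9, 1.9, 1.7]
opening: 0.0289
grasp_force: 39.5
```

>>> {"op": "arm_command", "data": {"series": [[0, 0, -0.003, 0], [0, 0, -0.006, 0], [0, 0, -0.009, 0], [0, 0, -0.012, 0], [0, 0, -0.015, 0]]}}

```text
time: 49.85
ee_pos: [0.5548, 0.0455, 0.0305]
tcp_rot: [179.8, -2.0, 103.1]
wrist_force: [0.6, 0.5, -2.5]
opening: 0.0285
grasp_force: 39.8
```

>>> {"op": "arm_command", "data": {"series": [[-0.01, 0, -0.0004, 0], [-0.02, 0, -0.0007, 0], [-0.03, 0, -0.001, 0], [-0.04, 0, -0.0014, 0], [-0.045, 0, -0.0016, 0]]}}

```text
time: 50.35
ee_pos: [0.5655, -0.0001, 0.0305]
tcp_rot: [179.8, -2.0, 103.0]
wrist_force: [0.4, 0.9, -0.6]
opening: 0.0287
grasp_force: 40.1
```

>>> {"op": "arm_command", "data": {"series": [[-0.01, 0, -0.02, 0], [-0.02, 0, -0.05, 0], [-0.02, 0, -0.08, 0], [-0.02, 0, -0.11, 0], [-0.02, 0, -0.125, 0]]}}

```text
time: 50.85
ee_pos: [0.571, -0.0231, 0.1575]
tcp_rot: [179.6, -2.0, 103.0]
wrist_force: [0.2, -0.5, -0.9]
opening: 0.0287
grasp_force: 40.1
```

```bash
python3 tilt.py w13
python3 - <<'E'
from h import *
go(.447,-.333,.17,1.3)
E
```

```text
[ 0.57150649 -0.02306278  0.15884736] [179.50640571  -1.94854477 103.01660629] [-1.   0.1  1. ] 0.028200743316469906
4 [array([277.3, 279.9]), array([277.1,  42.4]), array([240.9,  42.3]), array([313.3,  42.5]), array([277.1,   4.4])]
6 [array([277.3, 279.3]), array([277.1,  44.4]), array([241.8,  44.3]), array([312.3,  44.5]), array([277.1,   8. ])]
8 [array([277.3, 278.6]), array([277. ,  46.6]), array([242.7,  46.5]), array([311.3,  46.7]), array([277. ,  11.9])]
10 [array([277.3, 278. ]), array([277.,  49.]), array([243.5,  49. ]), array([310.4,  49.1]), array([276.9,  15.8])]
col278 [69, 71, 72, 74, 65, 87, 107, 107, 107, 103, 105, 105, 106, 107, 107, 108, 108, 108, 108, 108, 104, 110, 108, 100, 149, 162, 162, 162, 162, 163, 162, 162, 162, 162, 162]
tail [100, 99, 96, 83, 67, 67, 78, 97, 99, 99, 99, 99, 102, 127, 162, 166, 166, 165, 165, 166, 165, 165, 165, 165, 165, 165, 165, 165, 166, 165, 165, 165]
56 [145, 130, 167, 170, 172, 170, 170, 122, 149, 161, 162, 162, 162, 162, 162, 162, 161, 162, 162, 162, 162, 162, 163, 163, 162, 162, 162, 162, 162, 162, 163, 162, 162, 162, 163, 163, 163, 162, 163, 163, 162, 145, 148, 173, 170, 133, 139, 141]
64 [145, 139, 157, 171, 171, 148, 82, 91, 147, 161, 162, 162, 161, 161, 162, 162, 162, 162, 162, 162, 162, 162, 162, 162, 162, 162, 163, 162, 162, 162, 162, 163, 162, 163, 163, 163, 163, 162, 163, 163, 162, 141, 169, 173, 169, 127, 141, 143]
go [-0.2734 -0.1909 -0.0221] turn 1.775
```

>>> {"op": "arm_command", "data": {"series": [[-0.034, -0.0239, -0.01, 0], [-0.068, -0.0477, -0.0221, 0], [-0.102, -0.0716, -0.0221, 0], [-0.137, -0.0955, -0.0221, 0], [-0.171, -0.1193, -0.0221, 0]]}}

```text
time: 51.4
ee_pos: [0.4916, -0.2181, 0.1689]
tcp_rot: [179.8, -2.1, 103.0]
wrist_force: [-0.1, -1.6, -0.5]
opening: 0.0287
grasp_force: 40.1
```

>>> {"op": "arm_command", "data": {"series": [[-0.034, -0.0239, 0, 0.14], [-0.068, -0.0477, 0, 0.28], [-0.1024, -0.0716, 0, 0.42], [-0.1024, -0.0716, 0, 0.56], [-0.1024, -0.0716, 0, 0.7]]}}

```text
time: 51.9
ee_pos: [0.4449, -0.3337, 0.1646]
tcp_rot: [-178.7, -1.7, 62.4]
wrist_force: [-0.3, -0.9, -0.5]
opening: 0.0288
grasp_force: 40.1
```

>>> {"op": "arm_command", "data": {"series": [[0, 0, 0, 0.14], [0, 0, 0, 0.28], [0, 0, 0, 0.42], [0, 0, 0, 0.56], [0, 0, 0, 0.7]]}}

```text
time: 52.4
ee_pos: [0.4456, -0.3324, 0.1648]
tcp_rot: [-177.9, -0.5, 22.5]
wrist_force: [0.9, 0.5, -0.5]
opening: 0.0283
grasp_force: 40.1
```

>>> {"op": "arm_command", "data": {"series": [[0, 0, 0, 0.14], [0, 0, 0, 0.28], [0, 0, 0, 0.375], [0, 0, 0, 0.375], [0, 0, 0, 0.375]]}}

```text
time: 52.9
ee_pos: [0.4457, -0.3325, 0.1654]
tcp_rot: [-177.9, 0.2, 1.5]
wrist_force: [1.3, 0.6, -1.0]
opening: 0.0286
grasp_force: 40.1
```

Run:
```python
from h import *
o=bot.get_obs();print(o['ee_pos'],o['tcp_rot'],o['q'])
go(.454,-.332,.047,1.3)
```

```text
[ 0.44573291 -0.33245987  0.16543512] [-177.93005059    0.24312888    1.50215017] [-37.46464008   6.48002673   4.38186144  89.39284156   1.45641817
 141.01864978]
go [0.0088 0.004  0.1183] turn 0.004
```

>>> {"op": "arm_command", "data": {"series": [[0.002, 0.0012, 0.03, 0.003], [0.004, 0.0025, 0.06, 0.003], [0.006, 0.0036, 0.09, 0.003], [0.008, 0.004, 0.11, 0.003], [0.009, 0.004, 0.118, 0.003]]}}

```text
time: 53.4
ee_pos: [0.4535, -0.3314, 0.0456]
tcp_rot: [-177.8, 0.4, 1.3]
wrist_force: [-0.0, 0.3, -1.5]
opening: 0.0283
grasp_force: 40.1
```

>>> {"op": "arm_command", "data": {"series": [[0, 0, 0.002, 0], [0, 0, 0.004, 0], [0, 0, 0.005, 0], [0, 0, 0.005, 0], [0, 0, 0.005, 0]]}}

```text
time: 53.9
ee_pos: [0.4547, -0.3323, 0.044]
tcp_rot: [-178.0, 0.2, 1.2]
wrist_force: [1.1, 0.5, -0.6]
opening: 0.0288
grasp_force: 40.1
```

Run:
```python
from h import *
im,K,T=cam('wrist','w14');o=bot.get_obs();print(o['ee_pos'],o['tcp_rot'],o['wrist_force'].round(1),o['opening'])
g=im.mean(2)
for n in('w10','w14'):
    g=cv2.imread(f'pics/{n}.png').mean(2)
    for r in(28,60,80,110): print(n,r,[int(x) for x in g[r,222:332:2]])
```

```text
[ 0.45468916 -0.33222577  0.04386622] [-1.78002665e+02  1.64217817e-01  1.16473899e+00] [ 0.6  1.3 -0.2] 0.028581827675606183
w10 28 [133, 151, 163, 164, 109, 124, 146, 145, 118, 100, 73, 123, 126, 126, 119, 81, 120, 120, 114, 123, 133, 131, 120, 114, 129, 133, 133, 119, 113, 130, 133, 132, 120, 120, 131, 133, 128, 119, 119, 118, 97, 119, 123, 123, 123, 115, 115, 104, 88, 112, 128, 159, 127, 113, 99]
w10 60 [150, 140, 154, 166, 163, 114, 130, 159, 134, 113, 102, 163, 177, 177, 177, 177, 177, 177, 177, 176, 176, 176, 177, 177, 177, 176, 176, 176, 177, 176, 176, 177, 177, 176, 176, 176, 177, 177, 176, 176, 176, 177, 176, 177, 163, 106, 71, 73, 105, 122, 153, 139, 118, 99, 122]
w10 80 [154, 120, 148, 160, 170, 112, 118, 147, 150, 120, 107, 154, 176, 177, 177, 177, 177, 177, 177, 177, 177, 177, 177, 176, 176, 177, 176, 177, 176, 176, 177, 176, 177, 177, 177, 177, 176, 176, 177, 176, 176, 176, 176, 176, 123, 110, 111, 88, 114, 133, 164, 127, 110, 110, 124]
w10 110 [156, 156, 111, 150, 163, 163, 113, 125, 156, 134, 112, 141, 172, 177, 176, 177, 176, 177, 177, 177, 174, 82, 69, 69, 69, 69, 
[... 537 characters left out ...]
 179, 179, 179, 179, 179, 179, 180, 180, 180, 179, 179, 179, 179, 180, 179, 179, 180, 179, 179, 179, 178, 153, 83, 74, 96, 118, 141, 165, 128, 110, 145]
w14 80 [123, 123, 123, 123, 124, 108, 116, 134, 161, 130, 111, 99, 165, 179, 179, 179, 179, 179, 179, 180, 180, 179, 179, 179, 179, 179, 179, 180, 179, 180, 180, 180, 180, 180, 180, 180, 180, 180, 180, 179, 179, 179, 179, 179, 177, 143, 75, 74, 101, 122, 155, 144, 121, 109, 172]
w14 110 [124, 123, 124, 123, 123, 123, 102, 122, 141, 151, 122, 102, 155, 179, 179, 179, 179, 179, 179, 179, 179, 167, 70, 71, 70, 70, 69, 70, 70, 69, 70, 69, 68, 69, 69, 118, 179, 180, 179, 179, 179, 179, 179, 179, 163, 89, 74, 92, 118, 139, 161, 127, 109, 169, 175]
```

>>> {"op": "arm_command", "data": {"series": [[0.003, 0.0006, 0.001, 0], [0.006, 0.0006, 0.002, -0.002], [0.01, 0.0006, 0.003, -0.002], [0.014, 0.0006, 0.003, -0.002], [0.018, 0.0006, 0.003, -0.002]]}}

```text
time: 54.45
ee_pos: [0.4722, -0.332, 0.0399]
tcp_rot: [-178.0, 0.3, 1.3]
wrist_force: [-4.7, 0.3, 0.5]
opening: 0.0285
grasp_force: 40.2
```

>>> {"op": "arm_command", "data": {"series": [[0.001, 0, 0, 0], [0.002, 0, 0, 0], [0.003, 0, 0, 0], [0.004, 0, 0, 0], [0.005, 0, 0, 0]]}}

```text
time: 54.95
ee_pos: [0.4771, -0.332, 0.0401]
tcp_rot: [-178.0, 0.2, 1.3]
wrist_force: [-5.5, -0.1, -0.3]
opening: 0.0285
grasp_force: 40.2
```

>>> {"op": "arm_command", "data": {"series": [[0.001, 0, 0, 0], [0.001, 0, 0, 0], [0.002, 0, 0, 0], [0.002, 0, 0, 0], [0.002, 0, 0, 0]]}}

```text
time: 55.45
ee_pos: [0.479, -0.3319, 0.0401]
tcp_rot: [-178.0, 0.2, 1.3]
wrist_force: [-4.8, 1.1, 0.9]
opening: 0.0283
grasp_force: 40.2
```

>>> {"op": "arm_command", "data": {"series": [[0.0005, 0, 0, 0], [0.001, 0, 0, 0], [0.0015, 0, 0, 0], [0.0015, 0, 0, 0], [0.0015, 0, 0, 0]]}}

```text
time: 55.95
ee_pos: [0.4804, -0.3319, 0.04]
tcp_rot: [-178.0, 0.3, 1.3]
wrist_force: [-5.5, 0.8, -0.5]
opening: 0.0284
grasp_force: 40.2
```

>>> {"op": "arm_command", "data": {"series": [[0.0005, 0, 0, 0], [0.001, 0, 0, 0], [0.0015, 0, 0, 0], [0.0015, 0, 0, 0], [0.0015, 0, 0, 0]]}}

```text
time: 56.45
ee_pos: [0.4811, -0.3318, 0.0398]
tcp_rot: [-177.9, 0.4, 1.2]
wrist_force: [-10.3, 0.1, 1.1]
opening: 0.0289
grasp_force: 40.3
```

>>> {"op": "arm_command", "data": {"series": [[0.0005, 0, 0, 0], [0.001, 0, 0, 0], [0.0015, 0, 0, 0], [0.0015, 0, 0, 0], [0.0015, 0, 0, 0]]}}

```text
time: 56.95
ee_pos: [0.4813, -0.3317, 0.0393]
tcp_rot: [-177.9, 0.5, 1.2]
wrist_force: [-14.8, -0.9, 1.2]
opening: 0.029
grasp_force: 40.4
```

Hard limit reached at x = 0.481. Back off, tip down and release as before.

>>> {"op": "arm_command", "data": {"series": [[-0.002, 0, 0, 0], [-0.0035, 0, 0, 0], [-0.0035, 0, 0.002, 0], [-0.0035, 0, 0.004, 0], [-0.0035, 0, 0.006, 0]]}}

```text
time: 57.45
ee_pos: [0.4799, -0.3318, 0.0342]
tcp_rot: [-178.0, 0.2, 1.3]
wrist_force: [-7.3, -0.1, 1.8]
opening: 0.0287
grasp_force: 40.4
```

>>> {"op": "arm_command", "data": {"series": [[0, 0, 0.002, 0], [0, 0, 0.004, 0], [0, 0, 0.006, 0], [0, 0, 0.007, 0], [0, 0, 0.007, 0]]}}

```text
time: 57.95
ee_pos: [0.48, -0.3317, 0.0283]
tcp_rot: [-178.0, 0.2, 1.3]
wrist_force: [-9.9, 1.8, 9.0]
opening: 0.0284
grasp_force: 41.5
```

>>> {"op": "arm_command", "data": {"series": [[0, 0, 0.001, 0], [0, 0, 0.001, 0], [0, 0, 0.001, 0], [0, 0, 0.001, 0], [0, 0, 0.001, 0]], "hand": 0.045}}

```text
time: 58.45
ee_pos: [0.4806, -0.3315, 0.0262]
tcp_rot: [-178.0, 0.2, 1.3]
wrist_force: [-0.8, -0.2, -0.3]
opening: 0.0447
grasp_force: 0.0
```

>>> {"op": "arm_command", "data": {"series": [[0, 0, 0, 0], [0, -0.0007, -0.02, 0], [0, -0.0017, -0.05, 0], [0, -0.003, -0.09, 0], [0, -0.0045, -0.13, 0]]}}

```text
time: 58.95
ee_pos: [0.4806, -0.3314, 0.1574]
tcp_rot: [-177.9, 0.2, 1.3]
wrist_force: [0.8, -1.0, -0.1]
opening: 0.0447
grasp_force: 0.0
```

>>> {"op": "arm_command", "data": {"series": [[0, -0.03, -0.02, 0], [0, -0.06, -0.02, 0], [0, -0.09, -0.02, 0], [0, -0.11, -0.02, 0], [0, -0.11, -0.02, 0]]}}

```text
time: 59.45
ee_pos: [0.4786, -0.2206, 0.1808]
tcp_rot: [-178.0, 0.2, 1.4]
wrist_force: [0.8, -0.8, -0.0]
opening: 0.0448
grasp_force: 0.0
```

Run:
```python
from h import *
im,K,T=cam('wrist','w15');o=bot.get_obs();print(o['ee_pos'],o['tcp_rot'],o['wrist_force'],o['opening'])
s,Ks,Ts=cam('scene','s15');t,Kt,Tt=cam('top','t15')
print(*marks('scene','slide_grip',Ks,Ts,.045),*marks('top','slide_grip',Kt,Tt,.045))
a=cv2.resize(im[20:260,90:470],(800,505))[:, :]
b=cv2.resize(s[150:230,130:240],(130,95))
a[0:0]
out=np.vstack([a,np.zeros((95,800,3),np.uint8)]); out[505:,:130]=b
c=cv2.resize(t[180:240,140:260],(190,95)); out[505:,140:330]=c
cv2.imwrite('pics/w15c.png',out)
```

```text
[ 0.4787187  -0.22169722  0.18054052] [-1.77999535e+02  1.57010008e-01  1.37416831e+00] [-0.41635073  0.18700418  0.2620196 ] 0.044670952423336206
(0.73, array([155.9, 189.6]), array([496.9, 373.8,  45. ])) (0.56, array([156.5, 221. ]), array([479.3, 366.4,  45. ]))
```

View pics/w15c.png

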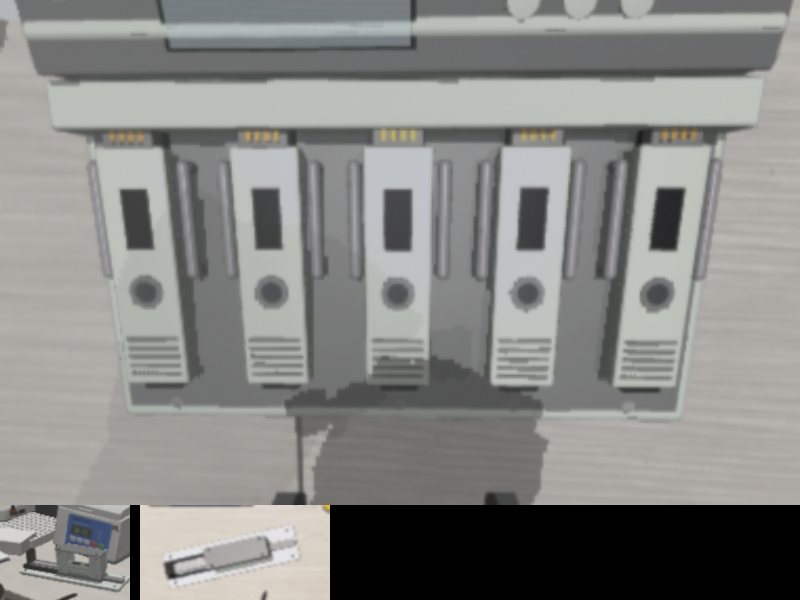

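All five bays hold cartridges with their tails in line (rows 381-387), and the slide grip is at its home end. Handing in.

```bash
python3 -c "
from workcell import bot
print(bot.job_done())"
```

```text
the job is handed in; nothing more can be done
None
```

I filled the three empty bays (1, 3 and 5) with dispenser cartridges and put the order slide back home. In the last pictures all five cartridges sit level with each other; I handed the job in at about 60 s, and no verdict came back.

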